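# Load a bracket on an indexing turntable and bring it to the inspection camera

### The job

Turn the turntable until its one empty post clicks into the stop at the arrow on the side facing the robot. Lower the loose steel L-bracket gently over that post so that it lies flat on the disc with its upright flange on the outer side, let go, then turn the table a quarter turn anticlockwise (seen from above) so that the bracket clicks into the stop in front of the camera, and only then push the locking bolt fully home. Leave the jar, the tin, the tools and the offcut on the bench where they are.

Things in the scene. Friction and masses are not known exactly. Their poses are not given: they have to be found in the camera images.
- indexer: fixed grey base plate of the indexer, 340 x 300 mm; origin at bench height under the turntable's axis. -x: the side of the arrow block (loading side, faces the robot), -y: the camera, +y: the locking bolt, +x: the spring detent.
- axis (a point): on the vertical axis of the turntable, at the height of the disc's upper face (30 mm above the bench); disc radius 125 mm. Axes as indexer.
- turntable (a joint): turntable angle, rad, anticlockwise from above positive; 0: the empty post is at the arrow; +pi/2: in front of the camera; whole turns do not count. A spring roller at the back holds the disc at every quarter turn and draws it in from about 0.07 rad; entering or leaving a stop takes about 10 N at a pin, in between about 2 N.
- post (a point): foot of the empty post on the disc's upper face; turns with the disc: x points to the disc's centre, -x outwards. Post 18 mm diameter, 45 mm tall, 78 mm from the axis. The other three posts, at quarter turns, carry clamped brackets (like the loose one, 55 mm high, with a black clamp nut).
- pin0 (a point): centre of the top of an upright steel push pin, 14 mm diameter, 50 mm tall (from the disc), 110 mm from the axis; 45 degrees anticlockwise of the empty post, midway between two posts
- pin1 (a point): centre of the top of an upright steel push pin, 14 mm diameter, 50 mm tall (from the disc), 110 mm from the axis; 135 degrees anticlockwise of the empty post, midway between two posts
- pin2 (a point): centre of the top of an upright steel push pin, 14 mm diameter, 50 mm tall (from the disc), 110 mm from the axis; 225 degrees anticlockwise of the empty post, midway between two posts
- pin3 (a point): centre of the top of an upright steel push pin, 14 mm diameter, 50 mm tall (from the disc), 110 mm from the axis; 315 degrees anticlockwise of the empty post, midway between two posts
- mark (a point): tip of the dark arrow on the block on the base that marks the loading side, 136 mm from the axis, 37 mm above the bench (the highest point of the block)
- camera (a point): front lens of the inspection camera, 156 mm from the axis, 85 mm above the bench; its housing and column reach 112 mm above the bench and 235 mm from the axis
- bracket: loose steel L-bracket, 0.22 kg, starts upright on the bench; origin on its underside in the centre of the 28 mm hole. Flat foot 8 mm thick from x = -50 to +25 mm, 44 mm wide in y; the upright flange is 10 mm thick, at x = -50 to -40 mm, 44 mm wide and 55 mm high over all.
- flange (a point): middle of the top edge of the bracket's upright flange, 45 mm in -x and 55 mm above the bracket's origin
- bolt (a joint): travel of the locking bolt, m: 0 drawn out, 0.035 fully home (its tongue between two lugs of the disc's rim). It slides along -y of indexer towards the axis with about 2 N friction, and goes home only with the disc in a stop.
- bolt_tab (a point): on the outer face (away from the disc) of the bolt's upright tab, at its top, 76 mm above the bench; the tab is 34 mm wide, 12 mm thick and reaches from 20 to 76 mm above the bench. Push on this face.
- jar: bystander: closed clear jar with a green cap, 72 mm across, 130 tall; origin under its middle, to be left alone
- tin: bystander: dark steel tin, 90 mm across, 50 tall; origin under its middle, to be left alone
- screwdriver: bystander: screwdriver with a red handle, 150 mm long, lying; origin under its middle, to be left alone
- wrench: bystander: wrench, 170 mm long, lying; origin under its middle, to be left alone
- brush: bystander: brush, 180 mm long, lying; origin under its middle, to be left alone
- offcut: bystander: aluminium offcut bar, 100 x 50 x 20 mm; origin under its middle, to be left alone
Not all that is in view belongs to the job. Of the things shaped like the bracket, the steel one is meant.

How it is judged:
By the outcome, as a careful person would: the job done as asked, in the order asked, and still so for the second after the job is handed in, with the robot touching nothing.
It also fails if it takes over 72 s, if anything falls off the work surface, if the arm or the gripper's body presses on something with over 40 N, if the wrist force passes 120 N, or if a joint passes its speed limit or range.

### The arm

A 6-joint arm with a two-finger parallel gripper is mounted at the origin on the work surface. World frame = base frame: x ahead of the robot, y to its left, z up, the work surface at z = 0. Lengths are in m, angles in rad, forces in N, time in s.
With the tool pointing down it reaches from about 0.275 to 0.725 m from the base axis. Payload 5.6 kg.
Tool frame: the origin (TCP) lies midway between the tips of the shut fingers; the grasp point (between the pads) lies 19 mm behind it; z points along the fingers, y is the line along which they close (so a half turn about z gives the same grasp; the last joint's range is limited). The gripper opens to 85 mm and grips with 20 to 120 N. Pads are 22 mm wide; open, the fingers measure 114 mm over their backs; the gripper's body (76 mm by 85 mm) begins 54 mm behind the grasp point. The pads swing forward as they close: fully open they stand 13 mm farther back than shut.
Start: joints at [-0.948, 0.255, 0.108, 0, -1.424, -0.285], TCP at [0.182, -0.519, 0.231] pointing down, gripper open.
Joint ranges: [-2.95, 2.95], [-1.21, 1.97], [-1.09, 1.5], [-2.87, 1.71], [-2.94, -0.07], [-3.05, 3.05]. Speed limits (rad/s): [2.57, 2.57, 3.14, 3.14, 3.14, 3.14].

### API

Orientations are given as a rotation vector (axis times angle).
In Python, from rig import * gives the robot as it stands.
- The arm moves only by the shell command python3 -m inch 'ROWS'. ROWS is JSON, a list of rows, each an object of numbers: "tx", "ty", "tz": the shift along the tool's x, y, z in cm; "roll": the turn about the tool's z in degrees; "hand": the finger opening in cm, from 0 to 8.54. In form: [{"tx": .., "ty": .., "tz": .., "roll": .., "hand": ..}, ...]. A call has 1 to 5 rows; each row shifts and turns the commanded pose from where the row before left it, along the tool's axes as they then stand; what a row does not reach is not made up. A row lasts 1/10 s, in which the tool goes at most 50 mm and 8.59 degrees, less where a joint would pass 70% of its speed; a pose out of reach is approached as far as the arm can. A call with a gripper value outside its range is refused whole. The fingers move at their own pace and stop on an object; the grip force is fixed at half the most. Time passes only in rows, so rows that do not move let the fingers close. It gives the time, the measured TCP pose, the force, the opening and the grip force at its end, in the units of the state.
- observe(): the state, without advancing time (a new reading comes with each control period).
- snapshot(name): name is "side" or "top" or "wrist"; returns a dict with "pixels" (400x640x3 uint8, red, green, blue), "depth" (400x640 float32, m along the optical axis (not along the pixel's ray), 0 where there is no reading), "fx", "fy", "cx", "cy" (pixels), "rvec" (rotation vector, rad) and "tvec" (3), from world to camera coordinates, as OpenCV has them. Camera axes: x right, y down, z forward; pixel columns grow to the right and rows downward; lengths in m; the calibration is good to about 2 mm. The wrist camera is an equidistant fisheye: a pixel r from the principal point sees the ray r / f radians off the axis. A picture is of the moment at which its call begins.
- sign_off(): hands the job in; it is judged then, once.
The state is a dict: "t": time; "joints": joint angles; "dq": joint speeds; "effort": joint torques, N m; "ee_pos": TCP position; "eef_rot": TCP orientation; "force": force on the tool from outside, world axes, zero at the start; "wrist_torque": the same for the moment, N m; "gripper_width": opening from 0.0 (shut) to 1.0 (fully open); "gripper_force": force on a finger pad.
Only numpy, scipy, OpenCV 4.12 (cv2) and the standard library are available. Lean on these libraries where they do the work, as an engineer would, in place of code of your own. Each camera call takes 0.05 s, during which the arm holds its last target. There are 200 camera calls.

## Working session

There is one attempt and no reset: what is moved stays moved. The work goes in short steps, Python scripts to look and compute and a shell command to move; the robot and the scene stay as the last step left them, time stands still between calls to the robot, and variables do not carry over. Pictures are saved under pics/ and viewed, at most 10 in all, crops included, and the job is handed in when it is done.

```bash
mkdir -p pics; ls; cat > h.py <<'E'
from rig import *
import numpy as np, cv2
def snap(n,fn=None):
    s=snapshot(n); np.savez('last_%s.npz'%n,**{k:np.array(v) for k,v in s.items()})
    if fn: cv2.imwrite('pics/'+fn,cv2.cvtColor(s['pixels'],cv2.COLOR_RGB2BGR))
    return s
def load(n): return dict(np.load('last_%s.npz'%n))
def cloud(s):
    R=cv2.Rodrigues(np.array(s['rvec'],float))[0];t=np.array(s['tvec'],float).ravel()
    v,u=np.indices(s['depth'].shape);d=s['depth']
    P=np.stack([(u-s['cx'])/s['fx']*d,(v-s['cy'])/s['fy']*d,d],-1)
    W=(P-t)@R; W[d==0]=np.nan
    return W
def ray(s,u,v,z):
    R=cv2.Rodrigues(np.array(s['rvec'],float))[0];t=np.array(s['tvec'],float).ravel()
    c=-R.T@t; r=R.T@np.array([(u-s['cx'])/s['fx'],(v-s['cy'])/s['fy'],1.])
    return c+r*(z-c[2])/r[2]
E
python3 - <<'E'
from h import *
for n in('top','side'):
    s=snap(n,n+'0.png'); R=cv2.Rodrigues(np.array(s['rvec'],float))[0]
    print(n,s['fx'],s['cx'],s['cy'],-R.T@np.array(s['tvec']).ravel(),(s['depth']>0).mean()); print(R.round(2))
print(observe())
E
```

```text
pics
top 496.96218290333485 321.2543431271054 191.1976420656167 [ 0.31695864 -0.10425487  1.9874288 ] 0.9959921875
[[ 0.   -1.    0.02]
 [-1.   -0.   -0.1 ]
 [ 0.1  -0.02 -0.99]]
side 430.2691879048477 314.73842815088693 192.84710720965205 [ 0.1886336  -1.37552605  0.88692818] 0.99505078125
[[ 0.97 -0.25  0.02]
 [-0.12 -0.52 -0.85]
 [ 0.22  0.82 -0.53]]
{'t': 0.1, 'joints': array([-9.48383698e-01,  2.55664150e-01,  1.07133157e-01, -3.83034190e-04,
       -1.42391016e+00, -2.84650428e-01]), 'dq': array([ 2.10820481e-04, -2.07224120e-03,  3.90513811e-03,  1.75946292e-03,
       -3.09144515e-05, -6.57786298e-04]), 'effort': array([-3.64456610e-03, -3.87605238e+01,  2.38473934e+01,  5.37787110e+00,
       -3.79715231e-03, -6.81483776e-07]), 'ee_pos': array([ 0.18217393, -0.51848361,  0.23050439]), 'eef_rot': array([ 5.27885893e-01, -3.09653776e+00, -2.58292913e-03]), 'force': array([0.55095352, 0.47355995, 0.62286375]), 'wrist_torque': array([0.01455241, 0.01724427, 0.02084116]), 'gripper_force': 0.0, 'gripper_width': 1.0012361020251443}
```

View pics/top0.png

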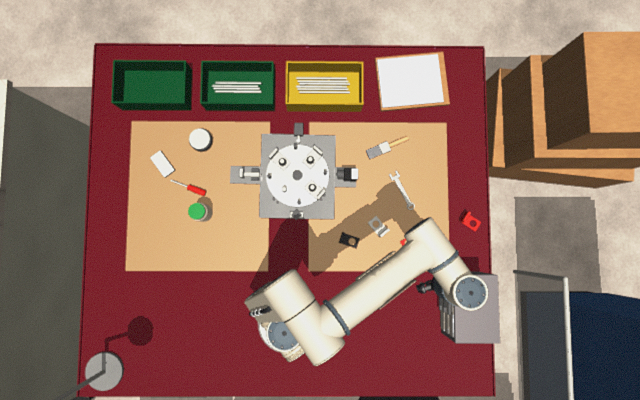

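View pics/side0.png

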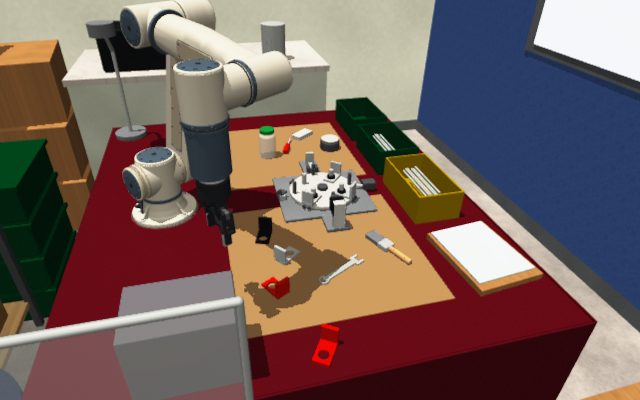

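The top view shows the indexer at about (298,176), steel bracket at (378,226), black decoy (348,240), red ones (404,242) and (471,220). In the side view the steel bracket is at (286,254). Now an enlarged composite.

```bash
python3 - <<'E'
from h import *
a=cv2.imread('pics/top0.png');b=cv2.imread('pics/side0.png')
A=cv2.resize(a[115:235,225:365],None,fx=4,fy=4,interpolation=3)[:, :]
B=cv2.resize(b[140:240,260:390],None,fx=3,fy=3,interpolation=3)
C=cv2.resize(a[205:255,335:415],None,fx=3,fy=3,interpolation=3)
D=cv2.resize(b[225:285,250:310],None,fx=3,fy=3,interpolation=3)
o=np.zeros((600,800,3),np.uint8); o[:480,:560]=A[:480,:560]
o[:150,560:800]=C; o[150:330,560:740]=D
cv2.imwrite('pics/comp0.png',o)
s=load('top');W=cloud(s)
for z0,z1,nm in((.03,.2,'hi'),):
    pass
# height map around the indexer
sub=W[120:235,230:400]
np.set_printoptions(linewidth=250)
print('disc z',W[176,290],W[150:205:6,298][:,2].round(3))
# steel bracket points above bench
m=(W[...,2]>.012)&(W[...,2]<.08)
print('bracket pts')
for v in range(212,240):
    print(v,' '.join('%3d'%(W[v,u,2]*1000) for u in range(362,396)))
E
```

```text
disc z [ 0.57216921 -0.00955064  0.02846822] [0.029 0.034 0.027 0.031 0.038 0.037 0.029 0.029 0.03  0.032]
bracket pts
212  -5  10   8   5   3  -1   3  -3  -5   7  -5   5  -1   6   4  -2   1  -7   9   2  -1   0  -6   3  -3  -2   3  12  -1  -2   4  12   3   2
213  -3   0   4  11   2   0  -2  -3   0  15  -7   4   0   3  -2  -2  -9   1  -4  -5   5   6  -1   0   2  -1   3   4   2   3  -3   1   6  -2
214   7   1  -4   4   0   2  -3   1   3   5  10   2   0   0   9  13   2   0   0  12   0  -1   2   7   6   2   2   5   5   3  -7   3  10   9
215   7   4   5  -2  -2  -3   9   4   7   3   0   4   0   0  -3   2   8  -1   2  -5   9  -1  -5   6  -4   5  -5  -2  -8   3   1   4  -1   6Traceback (most recent call last):
  File "<stdin>", line 21, in <module>
  File "<stdin>", line 21, in <genexpr>
ValueError: cannot convert float NaN to integer
```

View pics/comp0.png

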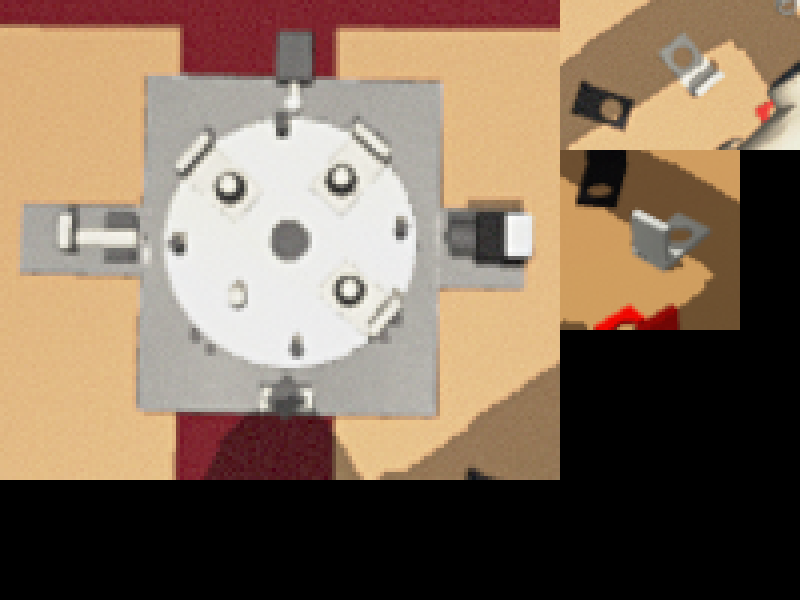

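The composite shows the empty post at about px (284.5,188.8), disc centre (297.5,175), and pins at left, bottom, right and top of the disc. So the post is roughly 45° clockwise of the arrow and has to go anticlockwise. The steel bracket's hole is near (376,223) and its flange near (383,232).

```bash
cat >> h.py <<'E'
def tool():
    o=observe(); R=cv2.Rodrigues(np.array(o['eef_rot']))[0]; return np.array(o['ee_pos']),R,o
def togo(x,y,z):
    p,R,o=tool(); d=R.T@(np.array([x,y,z])-p)*100
    print('t %.1f tcp'%o['t'],p.round(4),'toolx',R[:,0].round(3),'togo cm',d.round(2),'F',np.round(o['force'],1),'w %.3f'%o['gripper_width']); return d
E
python3 - <<'E'
from h import *
s=load('top');g=s['pixels'].astype(int)
m=(g.min(2)>200)&(g.max(2)-g.min(2)<25)
m=m.astype(np.uint8); m[:140]=0;m[215:]=0;m[:,:262]=0;m[:,333:]=0
m=cv2.morphologyEx(m,cv2.MORPH_OPEN,np.ones((3,3)))
c=max(cv2.findContours(m,0,2)[0],key=cv2.contourArea)
h=cv2.convexHull(c);e=cv2.fitEllipse(h);print(e)
ax=ray(s,*e[0],.03);print('axis',ax)
for nm,u,v,z in(('hub',297.5,175.2,.035),('post top',284.5,188.0,.075),('pin bottom',299,200.5,.08),('pin left',269.5,175,.08),('pin right',325,171,.08),('pin top',295.5,145,.08),('mark',296.5,212.5,.037),('bolt tab',241.5,173,.076),('cam',354.5,174,.112),('hole',375.8,222.5,.008),('flange',383.3,231.5,.055)):
    p=ray(s,u,v,z);d=p-ax;print(nm,p.round(3),'r %.3f ang %.1f'%(np.hypot(*d[:2]),np.degrees(np.arctan2(d[1],d[0]))))
togo(.3,-.3,.3)
w=snapshot('wrist');print(w['fx'],w['cx'],w['cy'],w['rvec'],w['tvec'])
p,R,o=tool();Rc=cv2.Rodrigues(np.array(w['rvec'],float))[0];print('cam in tool',R.T@(-Rc.T@np.array(w['tvec']).ravel()-p),(Rc@R).round(2))
cv2.imwrite('pics/w0.png',cv2.cvtColor(w['pixels'],4))
E
```

```text
((296.9908142089844, 175.38360595703125), (61.6255989074707, 62.645484924316406), 84.20227813720703)
axis [ 0.57457069 -0.03731988  0.03      ]
hub [ 0.575 -0.039  0.035] r 0.002 ang -87.8
post top [0.519 0.009 0.075] r 0.072 ang 140.1
pin bottom [ 0.471 -0.048  0.08 ] r 0.104 ang -174.4
pin left [0.569 0.067 0.08 ] r 0.105 ang 93.1
pin right [ 0.586 -0.147  0.08 ] r 0.111 ang -84.3
pin top [ 0.687 -0.032  0.08 ] r 0.113 ang 2.5
mark [ 0.427 -0.037  0.037] r 0.148 ang 179.8
bolt tab [0.577 0.176 0.076] r 0.213 ang 89.4
cam [ 0.57  -0.259  0.112] r 0.222 ang -91.1
hole [ 0.39  -0.352  0.008] r 0.365 ang -120.4
flange [ 0.353 -0.375  0.055] r 0.404 ang -123.3
t 0.1 tcp [ 0.1822 -0.5185  0.2305] toolx [-0.944 -0.331  0.   ] togo cm [-18.36  16.72  -6.92] F [0.6 0.5 0.6] w 1.001
309.70691628693146 329.2941673076814 199.99891421240932 [-1.71587653 -2.41944995 -0.33403493] [ 0.55040386 -0.03560006  0.37814264]
cam in tool [ 0.0681868  -0.00104089 -0.14233464] [[-0.    1.    0.  ]
 [-0.96 -0.   -0.27]
 [-0.27 -0.    0.96]]
```

View pics/w0.png

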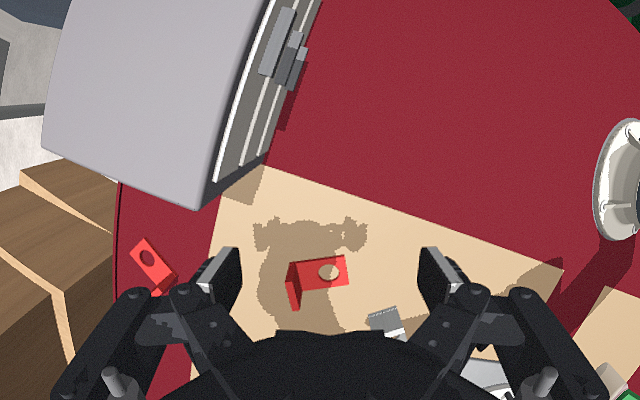

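The wrist view shows a red decoy at (320,270) and the steel bracket's edge at (385,320). Next I go above pin0, at about (0.465,−0.046), so its fingers will straddle along the tangent.

```bash
python3 -m inch '[{"roll":7.6,"hand":4},{"roll":7.7},{"tx":-2.6,"ty":3.8},{"tx":-2.6,"ty":3.8},{"tx":-2.6,"ty":3.8}]'
python3 -m inch '[{"tx":-2.6,"ty":3.8},{"tx":-2.6,"ty":3.8},{"tx":-2.6,"ty":3.8},{"tx":-2.6,"ty":3.8},{"tx":-2.6,"ty":3.8}]'
python3 -m inch '[{"tx":-2.6,"ty":3.8},{"tx":-2.6,"ty":3.8},{"tx":-2.6,"ty":3.8},{"tx":-0.3,"ty":-0.3},{}]'
python3 - <<'E'
from h import *
togo(.465,-.046,.23); snap('wrist','w1.png')
E
```

```text
t 0.1 tcp [ 0.1822 -0.5186  0.2306] toolx [-0.944 -0.331  0.   ] togo cm [-42.34  35.22   0.11] F [ 0.1 -0.3 -0.1] w 0.997invalid input
invalid input
invalid input
```

View pics/w1.png

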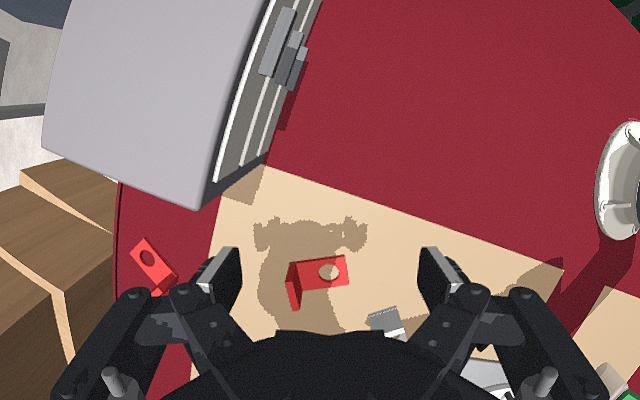

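All the moves were refused, so the view is unchanged. Each row probably needs every key.

```bash
python3 -m inch '[{"tx":0,"ty":0,"tz":0,"roll":7.6,"hand":4},{"tx":0,"ty":0,"tz":0,"roll":7.7,"hand":4},{"tx":-2.6,"ty":3.8,"tz":0,"roll":0,"hand":4},{"tx":-2.6,"ty":3.8,"tz":0,"roll":0,"hand":4},{"tx":-2.6,"ty":3.8,"tz":0,"roll":0,"hand":4}]'
python3 -m inch '[{"tx":-2.6,"ty":3.8,"tz":0,"roll":0,"hand":4},{"tx":-2.6,"ty":3.8,"tz":0,"roll":0,"hand":4},{"tx":-2.6,"ty":3.8,"tz":0,"roll":0,"hand":4},{"tx":-2.6,"ty":3.8,"tz":0,"roll":0,"hand":4},{"tx":-2.6,"ty":3.8,"tz":0,"roll":0,"hand":4}]'
python3 -m inch '[{"tx":-2.6,"ty":3.8,"tz":0,"roll":0,"hand":4},{"tx":-2.6,"ty":3.8,"tz":0,"roll":0,"hand":4},{"tx":-2.6,"ty":3.8,"tz":0,"roll":0,"hand":4},{"tx":-2.6,"ty":3.8,"tz":0,"roll":0,"hand":4},{"tx":0,"ty":0,"tz":0,"roll":0,"hand":4}]'
python3 - <<'E'
from h import *
togo(.465,-.046,.23); snap('wrist','w2.png')
E
```

```text
t: 0.7
ee_pos: [0.2523, -0.3983, 0.2308]
eef_rot: [0.109, -3.139, -0.001]
force: [1.1, -0.2, 0.5]
gripper_width: 0.469
gripper_force: 0.0
t: 1.2
ee_pos: [0.3687, -0.1992, 0.2314]
eef_rot: [-0.111, 3.139, -0.0]
force: [1.2, -0.9, 0.1]
gripper_width: 0.469
gripper_force: 0.0
t: 1.7
ee_pos: [0.463, -0.0382, 0.2304]
eef_rot: [0.118, -3.138, -0.001]
force: [-0.8, -1.4, -0.0]
gripper_width: 0.466
gripper_force: 0.0
t 1.7 tcp [ 0.463  -0.0382  0.2304] toolx [-0.997 -0.075  0.001] togo cm [-0.14 -0.79  0.04] F [-0.8 -1.4 -0. ] w 0.466
```

View pics/w2.png

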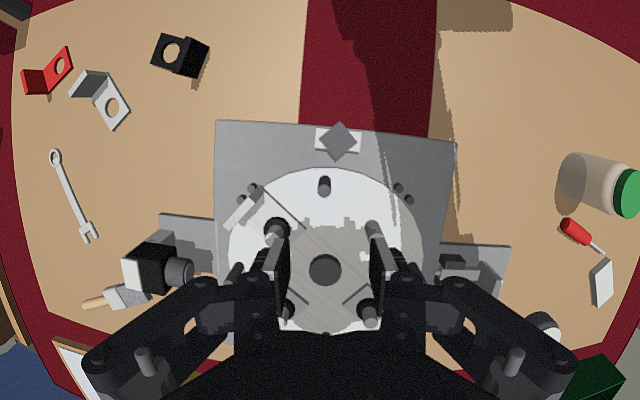

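The wrist view shows pin0's top at about (324,179), the arrow at (339,140), the steel bracket's hole at (112,107) and its flange at (92,80). I'll cast fisheye rays.

```bash
cat >> h.py <<'E'
def fray(s,u,v,z):
    R=cv2.Rodrigues(np.array(s['rvec'],float))[0];t=np.array(s['tvec'],float).ravel()
    x,y=(u-s['cx'])/s['fx'],(v-s['cy'])/s['fy'];th=np.hypot(x,y);k=np.sin(th)/max(th,1e-9)
    c=-R.T@t; r=R.T@np.array([x*k,y*k,np.cos(th)])
    return c+r*(z-c[2])/r[2]
E
python3 - <<'E'
from h import *
s=load('wrist');g=s['pixels'].astype(int)
np.set_printoptions(linewidth=250)
print(g[170:202,312:336,0])
for nm,u,v,z in(('hub',325,270,.035),('pin0',324.3,180,.08),('markbase',339,141,.037),('hole',112,107,.008),('flange top corner a',75,95,.055),('b',102,71,.055),('foot c',112,129,.008),('foot d',131,118,.008)):
    print(nm,fray(s,u,v,z).round(4))
# ellipse of dark pin blob
E
```

```text
[[219 218 211 209 207 202 210 218 216 218 216 218 217 218 216 217 216 219 219 218 218 217 216 217]
 [216 218 216 218 216 217 217 217 217 215 216 216 216 215 214 215 218 216 216 217 217 216 217 217]
 [217 216 216 216 216 216 216 217 218 216 216 215 216 217 216 216 215 215 214 215 218 216 215 214]
 [216 216 218 216 214 216 217 213 218 217 220 220 222 221 221 218 219 216 215 213 215 215 218 215]
 [216 215 217 214 217 216 215 217 218 220 211 202 200 202 208 222 221 217 217 217 216 213 218 215]
 [219 214 215 215 217 215 216 218 217 208 180 157 150 147 159 183 209 219 217 218 215 216 217 216]
 [217 217 216 217 215 218 217 217 198 158 106  49  24  32  28  76 167 209 224 217 217 217 215 216]
 [216 216 215 216 216 218 216 207 121  54  35  35  42  49  39  28  46 148 228 223 216 215 215 218]
 [215 215 217 215 216 221 210 171  56  40  38  48  48  46  52  44  33  88 159 221 220 217 216 216]
 [217 217 215 217 218 220 197 128  35  41  43  55  43  51  49  43  41  62 121 215 219 215 216 215]
 [217 216 218 215 219 218 189  78  28  41  54  49  49  48  51  50  38  52 105 216 219 217 216 216]
 [217 217 2
[... 1635 characters left out ...]
208 216 219 217 217 218 216 217 217]
 [217 215 216 216 216 217 217 219 220 220 213 212 208 196 193 213 219 216 216 216 215 217 216 216]
 [216 215 215 215 215 216 217 216 217 219 216 215 215 214 211 215 215 217 214 216 216 216 216 216]
 [216 216 215 217 215 216 217 216 214 215 218 218 218 218 217 217 216 215 217 216 216 214 215 217]
 [217 216 216 216 217 218 215 216 217 217 218 218 215 217 215 216 216 218 216 216 215 216 216 215]]
hub [ 0.5794 -0.0357  0.035 ]
pin0 [ 0.4575 -0.0444  0.08  ]
markbase [ 0.4222 -0.0317  0.037 ]
hole [ 0.3861 -0.3471  0.008 ]
flange top corner a [ 0.367  -0.3789  0.055 ]
b [ 0.3408 -0.3284  0.055 ]
foot c [ 0.4171 -0.3469  0.008 ]
foot d [ 0.4028 -0.3113  0.008 ]
```

```bash
python3 - <<'E'
from h import *
s=load('wrist')
p=fray(s,324,190.7,.08);print('pin0',p, fray(s,324,177,.03))
ax=np.array([.577,-.037,0])
d=p-ax;print('r %.4f ang %.1f'%(np.hypot(*d[:2]),np.degrees(np.arctan2(d[1],d[0]))))
togo(p[0],p[1],.05)
E
```

```text
pin0 [ 0.46813308 -0.04397779  0.08      ] [ 0.46464191 -0.04502494  0.03      ]
r 0.1091 ang -176.3
t 1.8 tcp [ 0.4619 -0.0399  0.2306] toolx [-0.997 -0.074  0.001] togo cm [-0.61 -0.45 18.06] F [ 0.4  0.2 -0.3] w 0.470
```

```bash
python3 -m inch '[{"tx":-0.6,"ty":-0.45,"tz":2.5,"roll":0,"hand":4},{"tx":0,"ty":0,"tz":4,"roll":0,"hand":4},{"tx":0,"ty":0,"tz":4,"roll":0,"hand":4},{"tx":0,"ty":0,"tz":3,"roll":0,"hand":4},{"tx":0,"ty":0,"tz":2,"roll":0,"hand":4}]'
python3 -m inch '[{"tx":0,"ty":0,"tz":1.5,"roll":0,"hand":4},{"tx":0,"ty":0,"tz":1.5,"roll":0,"hand":4},{"tx":0,"ty":0,"tz":0,"roll":0,"hand":2.2},{"tx":0,"ty":0,"tz":0,"roll":0,"hand":2.2},{"tx":0,"ty":0,"tz":0,"roll":0,"hand":2.2}]'
python3 - <<'E'
from h import *
togo(.468,-.044,.045); s=snap('wrist','w3.png')
E
```

```text
t: 2.25
ee_pos: [0.4657, -0.0471, 0.0741]
eef_rot: [0.109, -3.136, 0.0]
force: [0.7, 0.4, 0.3]
gripper_width: 0.466
gripper_force: 0.0
t: 2.75
ee_pos: [0.4682, -0.0463, 0.0473]
eef_rot: [-0.111, 3.138, 0.0]
force: [0.3, 0.5, 0.2]
gripper_width: 0.254
gripper_force: 0.0
t 2.8 tcp [ 0.4682 -0.0463  0.0473] toolx [-0.998 -0.07  -0.002] togo cm [0.   0.23 0.23] F [0.3 0.5 0.2] w 0.254
```

View pics/w3.png

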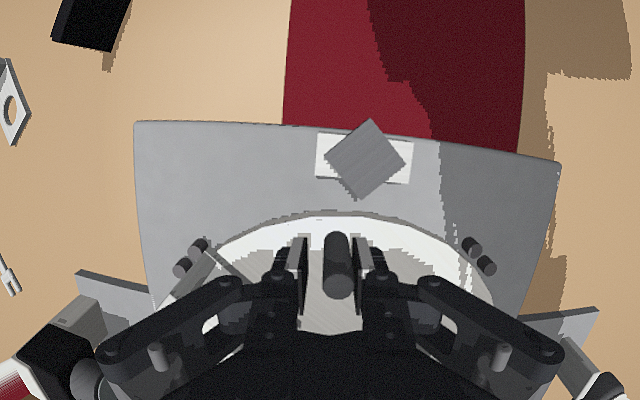

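The pin's shown between the fingers at (338,270). Now I follow the arc anticlockwise.

```bash
python3 -m inch '[{"tx":-0.06,"ty":-1.15,"tz":0,"roll":-6,"hand":2.2},{"tx":-0.06,"ty":-1.15,"tz":0,"roll":-6,"hand":2.2},{"tx":-0.06,"ty":-1.15,"tz":0,"roll":-6,"hand":2.2},{"tx":-0.06,"ty":-1.15,"tz":0,"roll":-6,"hand":2.2},{"tx":-0.06,"ty":-1.15,"tz":0,"roll":-6,"hand":2.2}]'
python3 -m inch '[{"tx":-0.03,"ty":-0.77,"tz":0,"roll":-4,"hand":2.2},{"tx":-0.03,"ty":-0.77,"tz":0,"roll":-4,"hand":2.2},{"tx":-0.03,"ty":-0.77,"tz":0,"roll":-4,"hand":2.2},{"tx":0,"ty":0,"tz":0,"roll":0,"hand":2.2},{"tx":0,"ty":0,"tz":0,"roll":0,"hand":2.2}]'
python3 - <<'E'
from h import *
ax=np.array([.577,-.0365]);p=ax+.11*np.array([-1,-1])/2**.5
togo(p[0],p[1],.047)
s=snap('top','t1.png');W=cloud(s)
a=cv2.imread('pics/t1.png');cv2.imwrite('pics/t1c.png',cv2.resize(a[115:235,225:365],None,fx=4,fy=4,interpolation=3))
snap('wrist','w4.png')
b=cv2.imread('pics/w4.png');o=np.zeros((600,640,3),np.uint8);o[:400]=b;o[400:,:233]=cv2.resize(a[125:225,240:356],(233,200));o[400:,240:540]=cv2.resize(cv2.imread('pics/side0.png')[140:240,260:410],(300,200));cv2.imwrite('pics/c4.png',o)
E
```

```text
t: 3.3
ee_pos: [0.4871, -0.0998, 0.0473]
eef_rot: [-0.925, 2.999, 0.0]
force: [-0.1, 2.6, 0.1]
gripper_width: 0.258
gripper_force: 1.0
t: 3.8
ee_pos: [0.5004, -0.1157, 0.047]
eef_rot: [-1.228, 2.891, 0.005]
force: [-5.1, 8.5, 5.3]
gripper_width: 0.257
gripper_force: 4.8
t 3.8 tcp [ 0.5004 -0.1157  0.047 ] toolx [-0.694 -0.72  -0.002] togo cm [-0.02  0.18 -0.  ] F [-5.1  8.5  5.3] w 0.257
```

View pics/c4.png

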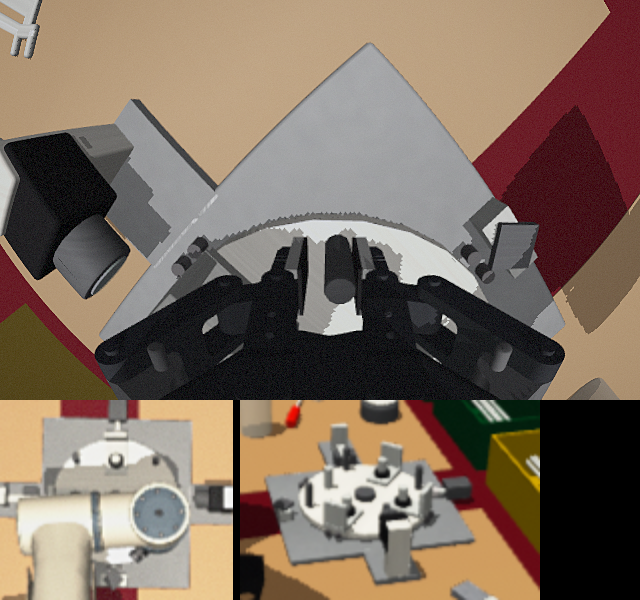

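The view shows the pin at (338,270) between the fingers, nearly at 45°, with about 10 N reaction, so it's entering the stop. I'll nudge it a bit further.

```bash
python3 -m inch '[{"tx":0,"ty":-0.19,"tz":0,"roll":-1,"hand":2.2},{"tx":0,"ty":0,"tz":0,"roll":0,"hand":2.2},{"tx":0,"ty":0,"tz":0,"roll":0,"hand":2.2}]'
python3 -m inch '[{"tx":0,"ty":-0.19,"tz":0,"roll":-1,"hand":2.2},{"tx":0,"ty":0,"tz":0,"roll":0,"hand":2.2},{"tx":0,"ty":0,"tz":0,"roll":0,"hand":2.2}]'
python3 - <<'E'
from h import *
s=snap('wrist');ax=np.array([.577,-.0365])
p,R,o=tool();print(p,R[:,0],o['force'])
g=s['pixels'].astype(int);print(g[285,295:385,0])
for v in (285,):
  for u in (338,341,344): 
    q=fray(s,u,v,.08);d=q[:2]-ax;print(u,q,np.hypot(*d),np.degrees(np.arctan2(d[1],d[0]))%360)
E
```

```text
t: 4.2
ee_pos: [0.5007, -0.1157, 0.0469]
eef_rot: [-1.253, 2.881, 0.009]
force: [-8.6, 15.1, 10.0]
gripper_width: 0.255
gripper_force: 8.3
t: 4.5
ee_pos: [0.501, -0.1158, 0.0468]
eef_rot: [1.277, -2.87, -0.013]
force: [-12.1, 22.0, 15.5]
gripper_width: 0.26
gripper_force: 11.9
[ 0.50097255 -0.11579702  0.04681287] [-0.66947221 -0.74283285 -0.00251353] [-11.74889342  22.37100432  14.99790712]
[ 22   4  28  32  43  41  40  18  16  11   4  92 143 163 153 157 156 160
 157 155 153 153 155 154 155 152 156 156 155 135  19  36  54  67  70  67
  65  68  67  69  65  67  66  65  69  67  61  65  63  60  60  67  69  61
  63  58  63  63  73  42  37  21   8  39  34  38  32  14  13  22  23  15
  30  24  13  26  16  16  17  16  13  17  29  13  17  22  24  27  22   8]
338 [ 0.49787309 -0.115856    0.08      ] 0.11206445514297535 225.08281981182498
341 [ 0.49697172 -0.11502415  0.08      ] 0.11211854323547299 224.45647096619808
344 [ 0.49607117 -0.1141896   0.08      ] 0.11218355262399023 223.83009482264808
```

Blocked at 25 N with the pin already near 225°, so the disc may already be in the stop and the gripper touching something fixed. I'll relieve it, lift clear and measure.

```bash
python3 -m inch '[{"tx":0,"ty":0.4,"tz":0,"roll":2,"hand":2.8},{"tx":0,"ty":0.2,"tz":0,"roll":1,"hand":2.8},{"tx":0,"ty":0,"tz":-2,"roll":0,"hand":2.8},{"tx":0,"ty":0,"tz":-4.5,"roll":0,"hand":2.8},{"tx":0,"ty":0,"tz":-4.5,"roll":0,"hand":2.8}]'
python3 -m inch '[{"tx":3,"ty":0,"tz":-4.5,"roll":7,"hand":2.8},{"tx":4,"ty":0,"tz":-2,"roll":8,"hand":2.8},{"tx":3,"ty":0,"tz":0,"roll":8,"hand":2.8},{"tx":0,"ty":0,"tz":0,"roll":8,"hand":2.8},{"tx":0,"ty":0,"tz":0,"roll":0,"hand":2.8}]'
python3 - <<'E'
from h import *
togo(.5,-.11,.2)
s=snap('wrist','w5.png');t=snap('top','t5.png')
a=cv2.imread('pics/t5.png');o=np.zeros((600,800,3),np.uint8)
o[:400,:640]=cv2.imread('pics/w5.png');o[400:,:400]=cv2.resize(a[140:215,238:388],(400,200),interpolation=3);o[400:,400:]=cv2.resize(a[190:265,328:478],(400,200),interpolation=3)
cv2.imwrite('pics/c5.png',o)
E
```

```text
t: 5.05
ee_pos: [0.4988, -0.1164, 0.1576]
eef_rot: [1.203, -2.9, -0.0]
force: [2.1, -0.2, 0.3]
gripper_width: 0.329
gripper_force: 0.0
t: 5.55
ee_pos: [0.422, -0.176, 0.2187]
eef_rot: [-0.38, 3.117, -0.001]
force: [1.2, 0.1, -0.3]
gripper_width: 0.326
gripper_force: 0.0
t 5.5 tcp [ 0.422  -0.176   0.2187] toolx [-0.971 -0.24  -0.002] togo cm [-9.16  4.53  1.89] F [ 1.2  0.1 -0.3] w 0.326
```

View pics/c5.png

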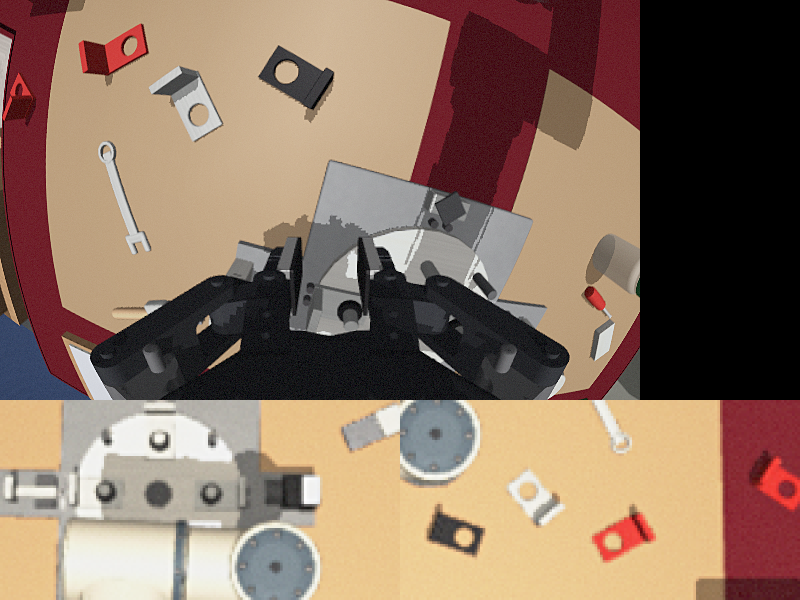

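The wrist view shows the empty post near (430,268) facing the arrow at (452,208). In the top crop the nuts line up along ±y, so the disc is in its stop. The steel bracket's hole is at about (199,115), its foot end at (197,141)–(222,126). Next I'll measure the bracket from this picture.

```bash
cat >> h.py <<'E'
def fcloud(s):
    R=cv2.Rodrigues(np.array(s['rvec'],float))[0];t=np.array(s['tvec'],float).ravel();d=s['depth']
    v,u=np.indices(d.shape);x,y=(u-s['cx'])/s['fx'],(v-s['cy'])/s['fy'];th=np.hypot(x,y);k=np.tan(np.minimum(th,1.45))/np.maximum(th,1e-9)
    W=(np.stack([x*k*d,y*k*d,d],-1)-t)@R; W[d==0]=np.nan; return W
E
python3 - <<'E'
from h import *
s=load('wrist');W=fcloud(s);g=s['pixels']
hsv=cv2.cvtColor(g,cv2.COLOR_RGB2HSV);m=((hsv[...,1]<60)&(hsv[...,2]>70)).astype(np.uint8)
box=np.zeros_like(m);box[55:150,140:235]=1;m&=box
m=cv2.morphologyEx(m,cv2.MORPH_OPEN,np.ones((3,3)))
cs,h=cv2.findContours(m,cv2.RETR_CCOMP,cv2.CHAIN_APPROX_NONE)
i=max(range(len(cs)),key=lambda i:cv2.contourArea(cs[i]));print('area',cv2.contourArea(cs[i]),cs[i].min((0,1)),cs[i].max((0,1)))
for j in range(len(cs)):
    if h[0][j][3]==i and cv2.contourArea(cs[j])>60:
        P=np.array([fray(s,*q[0],.008) for q in cs[j]])[:,:2].astype(np.float32);print('hole',cv2.contourArea(cs[j]),cv2.fitEllipse(P),cv2.minEnclosingCircle(P))
k=(m>0);Z=W[...,2]
f=k&(Z>.02)&(Z<.07);P=W[f];print('flange n',f.sum(),P.mean(0),cv2.minAreaRect(P[:,:2].astype(np.float32)),np.percentile(P[:,2],[5,50,95]))
tp=k&(Z>.048)&(Z<.07);P=W[tp];print('top',tp.sum(),cv2.minAreaRect(P[:,:2].astype(np.float32)))
f2=k&(Z<.016)&(Z>-.01);P=W[f2];print('foot',f2.sum(),P.mean(0),cv2.minAreaRect(P[:,:2].astype(np.float32)))
ap=cv2.approxPolyDP(cs[i],3,True)[:,0];
for q in ap: print(q,'z8',fray(s,*q,.008)[:2].round(4),'z55',fray(s,*q,.055)[:2].round(4))
E
```

```text
area 2195.0 [149  66] [221 140]
hole 358.5 ((0.38705283403396606, -0.34767159819602966), (0.0267624631524086, 0.028049996122717857), 148.79078674316406) ((0.38737258315086365, -0.34807565808296204), 0.01464808452874422)
flange n 406 [ 0.34954023 -0.37227111  0.05070398] ((0.35224270820617676, -0.376348078250885), (0.010731194168329239, 0.04552473872900009), 39.381141662597656) [0.02832755 0.05441693 0.05591922]
top 332 ((0.35234495997428894, -0.3764490783214569), (0.010730965994298458, 0.04523060470819473), 39.44470977783203)
foot 1575 [ 0.37913406 -0.35361067  0.00741999] ((0.3711109459400177, -0.36738067865371704), (0.10879871994256973, 0.06471250206232071), 54.550506591796875)
[177  66] z8 [ 0.3329 -0.3901] z55 [ 0.3359 -0.3639]
[149  89] z8 [ 0.3662 -0.4253] z55 [ 0.3648 -0.3944]
[153  93] z8 [ 0.3705 -0.4178] z55 [ 0.3685 -0.388 ]
[182  72] z8 [ 0.3395 -0.3811] z55 [ 0.3416 -0.3561]
[188  78] z8 [ 0.3457 -0.371 ] z55 [ 0.3471 -0.3473]
[197  77] z8 [ 0.3429 -0.3591] z55 [ 0.3447 -0.337 ]
[171  95] z8 [ 0.3695 -0.3902] z55 [ 0.3677 -0.364 ]
[190 138] z8 [ 0.4174 -0.353 ] z55 [ 0.4092 -0.3318]
[195 140] z8 [ 0.4185 -0.3458] z55 [ 0.4102 -0.3255]
[221 121] z8 [ 0.3897 -0.3164] z55 [ 0.3852 -0.3   ]
[198  72] z8 [ 0.3368 -0.3592] z55 [ 0.3393 -0.3371]
```

```bash
python3 - <<'E'
from h import *
togo(.3523,-.3764,.026)
print(observe()['joints'].round(3)); s=load('wrist')
print('red',fray(s,100,55,.03),fray(s,118,45,.0),'black',fray(s,270,80,.008))
# plate yaw from top0 
t=snapshot('top');a=cv2.cvtColor(cv2.imread('pics/top0.png'),cv2.COLOR_BGR2RGB)
hsv=cv2.cvtColor(a,cv2.COLOR_RGB2HSV);m=((hsv[...,1]<40)).astype(np.uint8);m[:133]=0;m[220:]=0;m[:,:258]=0;m[:,336:]=0
for u in (264,275,285,313,322,332):
    c=np.where(m[:,u])[0];print(u,c.min(),c.max(),ray(t,u,c.min()-.5,.012)[:2].round(4),ray(t,u,c.max()+.5,.012)[:2].round(4))
for u in ((261.8,134.2),(335,136),(259.5,218),(334.5,218.8)): print(ray(t,*u,.012).round(4))
E
```

```text
t 5.7 tcp [ 0.4225 -0.1755  0.2181] toolx [-0.969 -0.246 -0.   ] togo cm [ 11.76 -17.74  19.21] F [-0.4  0.2  0.6] w 0.329
[-0.049  0.076 -0.144  0.    -1.351 -1.273]
red [ 0.32914374 -0.50483007  0.03      ] [ 0.31116515 -0.50112298  0.        ] black [ 0.33180058 -0.26883111  0.008     ]
264 134 217 [0.7466 0.0976] [0.4079 0.0928]
275 134 217 [0.7469 0.0533] [0.408  0.0492]
285 134 217 [0.7472 0.013 ] [0.4082 0.0096]
313 135 218 [ 0.7438 -0.1001] [ 0.4046 -0.1016]
322 135 218 [ 0.744  -0.1364] [ 0.4047 -0.1373]
332 136 218 [ 0.7401 -0.1769] [ 0.4049 -0.1771]
[0.7437 0.1064 0.012 ]
[ 0.7382 -0.189   0.012 ]
[0.4058 0.1106 0.012 ]
[ 0.4037 -0.187   0.012 ]
```

```bash
python3 -m inch '[{"tx":0,"ty":0,"tz":0,"roll":-8.25,"hand":4},{"tx":0,"ty":0,"tz":0,"roll":-8.25,"hand":4},{"tx":0,"ty":0,"tz":0,"roll":-8.25,"hand":4},{"tx":0,"ty":0,"tz":0,"roll":-8.25,"hand":4},{"tx":0,"ty":0,"tz":0,"roll":-8.25,"hand":4}]'
python3 -m inch '[{"tx":0,"ty":0,"tz":0,"roll":-8.25,"hand":4},{"tx":0,"ty":0,"tz":0,"roll":-8.25,"hand":4},{"tx":0,"ty":0,"tz":0,"roll":-8.25,"hand":4},{"tx":0,"ty":0,"tz":0,"roll":-8.25,"hand":4},{"tx":0,"ty":0,"tz":0,"roll":-8.25,"hand":4}]'
python3 -m inch '[{"tx":0,"ty":0,"tz":0,"roll":-8.25,"hand":4},{"tx":0,"ty":0,"tz":0,"roll":-8.25,"hand":4},{"tx":0,"ty":0,"tz":0,"roll":-8.25,"hand":4},{"tx":0,"ty":0,"tz":0,"roll":-8.25,"hand":4},{"tx":0,"ty":0,"tz":0,"roll":0,"hand":4}]'
python3 - <<'E'
from h import *
togo(.3523,-.3764,.12);print(observe()['joints'].round(3))
E
```

```text
t: 6.2
ee_pos: [0.4228, -0.175, 0.2175]
eef_rot: [1.471, -2.775, -0.001]
force: [-0.8, -0.1, -0.2]
gripper_width: 0.468
gripper_force: 0.0
t: 6.7
ee_pos: [0.4228, -0.175, 0.2175]
eef_rot: [2.354, -2.079, -0.001]
force: [0.2, 0.6, 0.0]
gripper_width: 0.467
gripper_force: 0.0
t: 7.2
ee_pos: [0.4227, -0.1751, 0.2175]
eef_rot: [2.845, -1.333, -0.001]
force: [0.2, -0.4, -0.2]
gripper_width: 0.469
gripper_force: 0.0
t 7.2 tcp [ 0.4227 -0.1751  0.2175] toolx [ 0.64  -0.768 -0.   ] togo cm [10.96 18.29  9.76] F [ 0.2 -0.4 -0.2] w 0.469
[-0.048  0.077 -0.144  0.    -1.351  0.743]
```

```bash
python3 -m inch '[{"tx":2.2,"ty":3.66,"tz":1.9,"roll":-0.3,"hand":4},{"tx":2.2,"ty":3.66,"tz":1.9,"roll":0,"hand":4},{"tx":2.2,"ty":3.66,"tz":1.9,"roll":0,"hand":4},{"tx":2.2,"ty":3.66,"tz":1.9,"roll":0,"hand":4},{"tx":2.15,"ty":3.65,"tz":1.9,"roll":0,"hand":4}]'
python3 -m inch '[{"tx":0,"ty":0,"tz":0,"roll":0,"hand":4}]'
python3 - <<'E'
from h import *
togo(.3523,-.3764,.018)
s=snap('wrist','w6.png');W=fcloud(s);hsv=cv2.cvtColor(s['pixels'],cv2.COLOR_RGB2HSV)
Z=W[...,2];k=(hsv[...,1]<60)&(hsv[...,2]>70)&(Z>.049)&(Z<.062)&(np.hypot(W[...,0]-.352,W[...,1]+.376)<.04)
P=W[k];print(k.sum(),P.mean(0) if k.sum() else 0,cv2.minAreaRect(P[:,:2].astype(np.float32)))
E
```

```text
t: 7.7
ee_pos: [0.3515, -0.3781, 0.122]
eef_rot: [2.844, -1.334, 0.0]
force: [0.9, -0.9, 0.2]
gripper_width: 0.466
gripper_force: 0.0
t: 7.8
ee_pos: [0.3489, -0.3788, 0.1194]
eef_rot: [-2.84, 1.341, 0.01]
force: [-1.1, 0.2, -0.2]
gripper_width: 0.471
gripper_force: 0.0
t 7.8 tcp [ 0.3489 -0.3788  0.1194] toolx [ 0.635 -0.772 -0.006] togo cm [ 0.09 -0.43 10.14] F [-1.1  0.2 -0.2] w 0.471
838 [ 0.35288177 -0.37769829  0.05472045] ((0.35238876938819885, -0.3771488070487976), (0.009452206082642078, 0.043632712215185165), 38.97901916503906)
```

```bash
python3 -m inch '[{"tx":0,"ty":0,"tz":3,"roll":0,"hand":4},{"tx":0,"ty":0,"tz":3,"roll":0,"hand":4},{"tx":0,"ty":0,"tz":2.2,"roll":0,"hand":4},{"tx":0,"ty":0,"tz":1.3,"roll":0,"hand":4},{"tx":0,"ty":0,"tz":0.7,"roll":0,"hand":4}]'
python3 - <<'E'
from h import *
togo(.3525,-.377,.018)
E
```

```text
t: 8.35
ee_pos: [0.3524, -0.3755, 0.0201]
eef_rot: [-2.845, 1.331, 0.002]
force: [-0.3, 0.7, -0.1]
gripper_width: 0.466
gripper_force: 0.0
t 8.3 tcp [ 0.3524 -0.3755  0.0201] toolx [ 0.641 -0.768 -0.001] togo cm [0.12 0.08 0.21] F [-0.3  0.7 -0.1] w 0.466
```

```bash
python3 -m inch '[{"tx":0.1,"ty":0.05,"tz":0.1,"roll":0,"hand":1.5},{"tx":0,"ty":0,"tz":0,"roll":0,"hand":0},{"tx":0,"ty":0,"tz":0,"roll":0,"hand":0},{"tx":0,"ty":0,"tz":0,"roll":0,"hand":0},{"tx":0,"ty":0,"tz":0,"roll":0,"hand":0}]'
python3 -m inch '[{"tx":0,"ty":0,"tz":-1,"roll":0,"hand":0},{"tx":0,"ty":0,"tz":-3,"roll":0,"hand":0},{"tx":0,"ty":0,"tz":-3,"roll":0,"hand":0},{"tx":0,"ty":0,"tz":-4,"roll":0,"hand":0},{"tx":0,"ty":0,"tz":-2,"roll":0,"hand":0}]'
python3 - <<'E'
from h import *
# placement: post nominal (.497,-.0375) ; flange 45mm outward
togo(.452,-.0375,.13)
E
```

```text
t: 8.85
ee_pos: [0.353, -0.378, 0.0208]
eef_rot: [2.845, -1.331, 0.004]
force: [0.6, 2.4, 3.4]
gripper_width: 0.111
gripper_force: 60.4
t: 9.35
ee_pos: [0.3525, -0.3785, 0.1537]
eef_rot: [2.844, -1.331, 0.006]
force: [0.8, -0.8, -2.8]
gripper_width: 0.111
gripper_force: 59.6
t 9.3 tcp [ 0.3525 -0.3785  0.1537] toolx [ 0.641 -0.768  0.004] togo cm [-19.81 -29.49   2.3 ] F [ 0.8 -0.8 -2.8] w 0.111
```

Grip is good. Next, roll so the bracket points +x, then carry it to just short of the post.

```bash
python3 -m inch '[{"tx":0,"ty":0,"tz":0,"roll":8,"hand":0},{"tx":0,"ty":0,"tz":0,"roll":8,"hand":0},{"tx":0,"ty":0,"tz":0,"roll":8,"hand":0},{"tx":0,"ty":0,"tz":0,"roll":8,"hand":0},{"tx":0,"ty":0,"tz":0,"roll":8,"hand":0}]'
python3 - <<'E'
from h import *
togo(.43,-.0375,.165)
E
```

```text
t: 9.85
ee_pos: [0.3514, -0.3773, 0.1499]
eef_rot: [2.212, -2.231, -0.002]
force: [0.2, 1.1, -2.0]
gripper_width: 0.105
gripper_force: 59.3
t 9.8 tcp [ 0.3514 -0.3773  0.1499] toolx [-0.009 -1.    -0.001] togo cm [-34.05  -7.56  -1.49] F [ 0.2  1.1 -2. ] w 0.105
```

```bash
python3 -m inch '[{"tx":-3.8,"ty":-0.8,"tz":-0.3,"roll":0,"hand":0},{"tx":-3.8,"ty":-0.8,"tz":-0.3,"roll":0,"hand":0},{"tx":-3.8,"ty":-0.8,"tz":-0.3,"roll":0,"hand":0},{"tx":-3.8,"ty":-0.8,"tz":-0.3,"roll":0,"hand":0},{"tx":-3.8,"ty":-0.8,"tz":-0.3,"roll":0,"hand":0}]'
python3 -m inch '[{"tx":-4,"ty":-0.9,"tz":0,"roll":0,"hand":0},{"tx":-4,"ty":-0.9,"tz":0,"roll":0,"hand":0},{"tx":-4,"ty":-0.9,"tz":0,"roll":0,"hand":0},{"tx":-3,"ty":-0.8,"tz":0,"roll":0,"hand":0},{"tx":0,"ty":0,"tz":0,"roll":0,"hand":0}]'
python3 - <<'E'
from h import *
togo(.452,-.0375,.13); snap('top'); snap('side')
s=snap('wrist','w7.png')
cv2.imwrite('pics/w7b.png',cv2.resize(cv2.imread('pics/w7.png')[100:400,120:520],(800,600),interpolation=3))
E
```

```text
t: 10.35
ee_pos: [0.3919, -0.1863, 0.1651]
eef_rot: [2.218, -2.225, -0.001]
force: [0.6, 0.2, -2.8]
gripper_width: 0.109
gripper_force: 59.4
t: 10.85
ee_pos: [0.4282, -0.0352, 0.165]
eef_rot: [-2.222, 2.22, 0.001]
force: [0.3, -0.5, -2.6]
gripper_width: 0.109
gripper_force: 59.4
t 10.8 tcp [ 0.4282 -0.0352  0.165 ] toolx [ 0.001 -1.    -0.001] togo cm [ 0.24 -2.38  3.5 ] F [ 0.3 -0.5 -2.6] w 0.109
```

View pics/w7b.png

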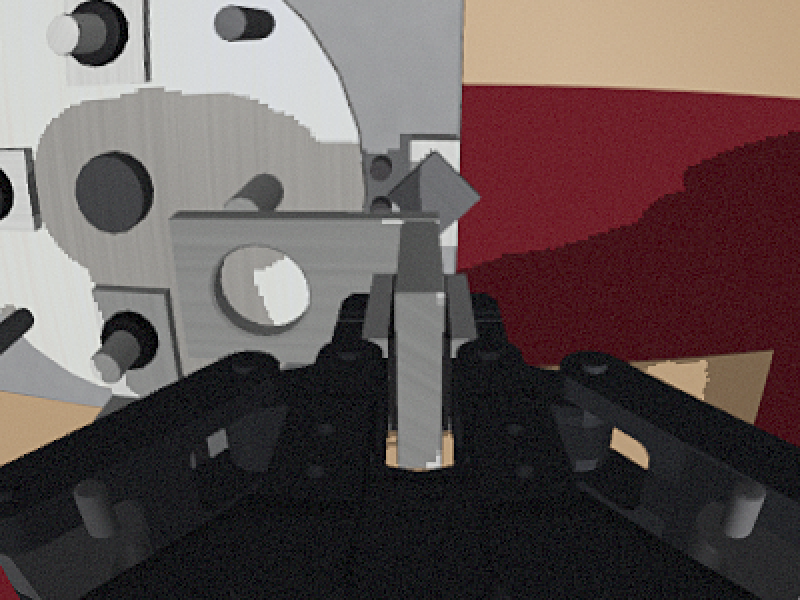

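The picture shows the held bracket's hole at crop (262,288), the hub at (114,192), pin0's top at (232,23), and the empty post's foot near (265,185), just beyond the bracket. I'll work out positions from the wrist depth.

```bash
python3 - <<'E'
from h import *
s=load('wrist');W=fcloud(s);Z=W[...,2];g=s['pixels'].astype(int)
m=((Z>.0745)&(Z<.086)&(np.hypot(W[...,0]-.576,W[...,1]+.037)<.13)).astype(np.uint8)
n,l,st,c=cv2.connectedComponentsWithStats(m)
for i in range(1,n):
    if st[i,4]>15:
        P=W[l==i];d=P.mean(0)[:2]-[.576,-.037];print(st[i],P.mean(0).round(4),'r %.3f ang %.1f'%(np.hypot(*d),np.degrees(np.arctan2(d[1],d[0]))),np.ptp(P,0).round(3))
# hub
hb=(g.max(2)<75)&(np.hypot(W[...,0]-.576,W[...,1]+.037)<.035)&(Z>.02)&(Z<.06);print('hub',hb.sum(),W[hb].mean(0),np.ptp(W[hb],0))
# bracket foot
f=(W[...,0]>.425)&(W[...,0]<.53)&(W[...,1]>-.075)&(W[...,1]<.0)&(Z>.12)&(Z<.17)
P=W[f];print('foot',f.sum(),np.median(P,0),P.min(0),P.max(0),np.percentile(P[:,2],[5,50,95]))
z=np.median(P[:,2])
fm=((abs(Z-z)<.006)&f).astype(np.uint8)
cs,h=cv2.findContours(fm,cv2.RETR_CCOMP,cv2.CHAIN_APPROX_NONE)
for j in range(len(cs)):
    a=cv2.contourArea(cs[j])
    if a>100:
        Q=np.array([fray(s,*q[0],z) for q in cs[j]])[:,:2].astype(np.float32);print(h[0][j][3],a,cv2.fitEllipse(Q) if h[0][j][3]>=0 else cv2.minAreaRect(Q))
print(g[188:204,232:250,0])
E
```

```text
[124  54  51  20 626] [ 0.5725 -0.1576  0.0834] r 0.121 ang -91.7 [0.046 0.011 0.011]
[227 103  19  18 257] [ 0.498  -0.1119  0.0794] r 0.108 ang -136.1 [0.013 0.013 0.007]
[143 108  17  20 196] [ 0.5762 -0.1134  0.0753] r 0.076 ang -89.8 [0.017 0.016 0.002]
[ 80 118  13  15 153] [ 0.6524 -0.1146  0.0791] r 0.109 ang -45.5 [0.014 0.013 0.007]
[ 56 184  20  44 475] [ 0.6979 -0.0388  0.082 ] r 0.122 ang -0.8 [0.013 0.044 0.011]
[ 90 197  12  17 120] [ 0.6553 -0.0372  0.0753] r 0.079 ang -0.2 [0.016 0.016 0.002]
[233 199  14   6  55] [ 0.5001 -0.0404  0.075 ] r 0.076 ang -177.4 [0.011 0.004 0.002]
[105 270  12  14 121] [0.6552 0.0395 0.0788] r 0.110 ang 44.0 [0.013 0.014 0.007]
[165 277  15  16 123] [0.5788 0.042  0.0752] r 0.079 ang 87.9 [0.016 0.017 0.002]
hub 1114 [ 0.57483393 -0.03727123  0.04289463] [0.03975451 0.0380145  0.01578378]
foot 5875 [ 0.46440496 -0.04638678  0.15178347] [ 0.42503362 -0.05889934  0.14290071] [ 0.49837142 -0.0139539   0.16998479] [0.14599666 0.15178347 0.1530652 ]
-1 6686.5 ((0.46176987886428833, -0.03726594150066376), (0.04643068462610245, 0.0726413428783
[... 643 characters left out ...]
 85  84  81  86  83  83]
 [155 152 156 155 164 161 153 123  96  78  86  85  76  77  79  79  76  80]
 [155 154 160 159 161 156 124  91  82  80  85  89  81  81  82  80  80  78]
 [154 152 158 161 152 113  80  80  78  86  86  82  78  85  84  81  81  79]
 [158 156 161 142 105  76  80  90  98  84  76  76  77  70  82  79  78  76]
 [157 157 140 119 108 119 133 141 140 127 124 119  97  82  78  74  76  72]
 [152 142 128 130 136 139 146 150 154 150 142 141 138 118  90  79  75  80]
 [143 126 134 146 143 144 146 145 148 149 145 149 153 142 119  86  67  71]
 [121 126 144 148 147 143 144 140 139 145 146 144 143 149 142 116  80  71]
 [125 146 147 146 145 146 148 145 143 143 142 145 146 145 143 140 115  80]]
```

```bash
python3 -m inch '[{"tx":-0.13,"ty":-1,"tz":0,"roll":0,"hand":0},{"tx":0,"ty":-1.1,"tz":1,"roll":0,"hand":0},{"tx":0,"ty":-0.5,"tz":2,"roll":0,"hand":0},{"tx":0,"ty":0,"tz":2,"roll":0,"hand":0},{"tx":0,"ty":0,"tz":0.8,"roll":0,"hand":0}]'
python3 -m inch '[{"tx":0,"ty":0,"tz":0,"roll":0,"hand":0},{"tx":0,"ty":0,"tz":0,"roll":0,"hand":0}]'
python3 - <<'E'
from h import *
togo(.4542,-.0339,.0508)
s=snap('wrist','w8.png');W=fcloud(s);Z=W[...,2]
p=tool()[0]
# post through hole, hole edge
f=(abs(W[...,0]-.499)<.04)&(abs(W[...,1]+.036)<.03)&(Z>.08)&(Z<.11)
P=W[f];print(f.sum(),P.min(0),P.max(0),np.median(P,0))
m=(abs(Z-.075)<.004)&(np.hypot(W[...,0]-.499,W[...,1]+.036)<.03);print('post',m.sum(),W[m].mean(0) if m.any() else 0,np.ptp(W[m],0) if m.any() else 0, W[m].min(0),W[m].max(0))
z=np.median(P[:,2]);fm=((Z>z-.003)&f).astype(np.uint8);cs,h=cv2.findContours(fm,cv2.RETR_CCOMP,2)
for j in range(len(cs)):
    if cv2.contourArea(cs[j])>60: 
        Q=np.array([fray(s,*q[0],z) for q in cs[j]])[:,:2].astype(np.float32);print(h[0][j][3],Q.min(0),Q.max(0),cv2.minEnclosingCircle(Q))
E
```

```text
t: 11.5
ee_pos: [0.4531, -0.0373, 0.1041]
eef_rot: [2.214, -2.224, -0.005]
force: [-0.0, 0.1, -1.8]
gripper_width: 0.107
gripper_force: 59.2
t: 11.7
ee_pos: [0.4547, -0.0369, 0.1073]
eef_rot: [-2.218, 2.224, -0.001]
force: [0.3, -0.8, -2.2]
gripper_width: 0.108
gripper_force: 59.3
t 11.7 tcp [ 0.4547 -0.0369  0.1073] toolx [-0.003 -1.     0.   ] togo cm [-0.3   0.05  5.65] F [ 0.3 -0.8 -2.2] w 0.108
5653 [ 0.4590493  -0.05839183  0.08519568] [ 0.52536991 -0.01323871  0.10982593] [ 0.49332655 -0.04503186  0.09426188]
post 474 [ 0.50022912 -0.03413711  0.07481343] [0.01649127 0.01597115 0.00552513] [ 0.49154826 -0.04219676  0.0715058 ] [ 0.50803954 -0.02622561  0.07703093]
-1 [ 0.45947933 -0.05829488] [ 0.52538836 -0.01352812] ((0.49229735136032104, -0.036016080528497696), 0.03975320979952812)
0 [ 0.48550454 -0.0508546 ] [ 0.51333135 -0.0225366 ] ((0.49922946095466614, -0.036588460206985474), 0.014368513599038124)
```

The hole shows at (.4993,−.0366) and the post at (.5000,−.0342). I correct by 2 mm and lower.

```bash
python3 -m inch '[{"tx":-0.23,"ty":-0.05,"tz":0,"roll":0.5,"hand":0},{"tx":0,"ty":0,"tz":0,"roll":0,"hand":0},{"tx":0,"ty":0,"tz":1,"roll":0,"hand":0},{"tx":0,"ty":0,"tz":1,"roll":0,"hand":0},{"tx":0,"ty":0,"tz":1,"roll":0,"hand":0}]'
python3 -m inch '[{"tx":0,"ty":0,"tz":0.8,"roll":0,"hand":0},{"tx":0,"ty":0,"tz":0.6,"roll":0,"hand":0},{"tx":0,"ty":0,"tz":0.4,"roll":0,"hand":0},{"tx":0,"ty":0,"tz":0.3,"roll":0,"hand":0},{"tx":0,"ty":0,"tz":0.2,"roll":0,"hand":0}]'
python3 -m inch '[{"tx":0,"ty":0,"tz":0.1,"roll":0,"hand":0},{"tx":0,"ty":0,"tz":0,"roll":0,"hand":0}]'
```

```text
t: 12.25
ee_pos: [0.4541, -0.0343, 0.0757]
eef_rot: [2.208, -2.233, -0.001]
force: [-0.3, -0.5, -2.8]
gripper_width: 0.111
gripper_force: 59.6
t: 12.75
ee_pos: [0.4547, -0.0343, 0.0538]
eef_rot: [-2.209, 2.234, -0.0]
force: [0.3, -0.3, -2.9]
gripper_width: 0.109
gripper_force: 59.6
t: 12.95
ee_pos: [0.4547, -0.0343, 0.053]
eef_rot: [-2.209, 2.234, -0.0]
force: [0.3, -0.6, -2.0]
gripper_width: 0.107
gripper_force: 59.6
```

Now the last 2 mm, gently.

```bash
python3 -m inch '[{"tx":0,"ty":0,"tz":0.1,"roll":0,"hand":0},{"tx":0,"ty":0,"tz":0,"roll":0,"hand":0}]'
python3 -m inch '[{"tx":0,"ty":0,"tz":0.05,"roll":0,"hand":0},{"tx":0,"ty":0,"tz":0,"roll":0,"hand":0}]'
python3 -m inch '[{"tx":0,"ty":0,"tz":0.05,"roll":0,"hand":0},{"tx":0,"ty":0,"tz":0,"roll":0,"hand":0}]'
python3 -m inch '[{"tx":0,"ty":0,"tz":0.05,"roll":0,"hand":0},{"tx":0,"ty":0,"tz":0,"roll":0,"hand":0}]'
python3 - <<'E'
from h import *
s=snap('wrist');W=fcloud(s);Z=W[...,2]
f=(W[...,0]>.465)&(W[...,0]<.52)&(abs(W[...,1]+.036)<.018)&(Z>.025)&(Z<.06)
print(np.percentile(W[f][:,2],[5,25,50,75,95]))
E
```

```text
t: 13.15
ee_pos: [0.4546, -0.0343, 0.0519]
eef_rot: [-2.209, 2.234, -0.0]
force: [0.7, -0.4, -2.7]
gripper_width: 0.111
gripper_force: 59.6
t: 13.35
ee_pos: [0.4546, -0.0343, 0.0514]
eef_rot: [-2.209, 2.234, 0.0]
force: [-0.6, 1.0, -2.7]
gripper_width: 0.109
gripper_force: 59.6
t: 13.55
ee_pos: [0.4546, -0.0343, 0.0509]
eef_rot: [-2.209, 2.234, -0.0]
force: [0.7, -1.0, -2.8]
gripper_width: 0.11
gripper_force: 59.5
t: 13.75
ee_pos: [0.4546, -0.0343, 0.0508]
eef_rot: [-2.209, 2.234, -0.0]
force: [-3.0, 1.5, 3.5]
gripper_width: 0.103
gripper_force: 60.3
[0.02992495 0.03726423 0.0378706  0.03850291 0.05490838]
```

```bash
python3 -m inch '[{"tx":0,"ty":0,"tz":0,"roll":0,"hand":1.4},{"tx":0,"ty":0,"tz":0,"roll":0,"hand":2.4},{"tx":0,"ty":0,"tz":0,"roll":0,"hand":2.4},{"tx":0,"ty":0,"tz":-1,"roll":0,"hand":2.4},{"tx":0,"ty":0,"tz":-3,"roll":0,"hand":2.4}]'
python3 -m inch '[{"tx":0,"ty":0,"tz":-4,"roll":0,"hand":2.4},{"tx":0,"ty":0,"tz":-4,"roll":0,"hand":2.4},{"tx":0,"ty":0,"tz":0,"roll":0,"hand":2.4}]'
python3 - <<'E'
from h import *
s=snap('wrist','w9.png');W=fcloud(s);Z=W[...,2]
ax=np.array([.577,-.036])
m=((Z>.071)&(Z<.09)&(np.hypot(W[...,0]-ax[0],W[...,1]-ax[1])<.14)).astype(np.uint8)
n,l,st,c=cv2.connectedComponentsWithStats(m)
for i in range(1,n):
    if st[i,4]>40:
        P=W[l==i];d=P.mean(0)[:2]-ax;print(st[i,:2],st[i,4],P.mean(0).round(4),'r %.3f ang %.1f'%(np.hypot(*d),np.degrees(np.arctan2(d[1],d[0]))),np.ptp(P,0).round(3))
f=(W[...,0]>.465)&(W[...,0]<.52)&(abs(W[...,1]+.036)<.018)&(Z>.025)&(Z<.06)
print(np.percentile(W[f][:,2],[5,25,50,75,95]))
togo(.499-.055,.042,.05);print(observe()['joints'].round(2))
E
```

```text
t: 14.3
ee_pos: [0.4526, -0.0346, 0.0891]
eef_rot: [2.205, -2.231, -0.005]
force: [-0.7, 0.7, 0.4]
gripper_width: 0.276
gripper_force: 0.0
t: 14.6
ee_pos: [0.4582, -0.0343, 0.1769]
eef_rot: [-2.203, 2.227, -0.013]
force: [1.1, -0.5, -0.5]
gripper_width: 0.28
gripper_force: 0.0
[162  49] 733 [ 0.573  -0.1573  0.0829] r 0.121 ang -91.9 [0.045 0.011 0.016]
[270  98] 257 [ 0.4983 -0.1118  0.0791] r 0.109 ang -136.1 [0.014 0.013 0.011]
[181 100] 314 [ 0.5756 -0.1135  0.0746] r 0.077 ang -91.0 [0.018 0.018 0.005]
[112 112] 195 [ 0.6523 -0.1144  0.078 ] r 0.109 ang -46.1 [0.014 0.014 0.01 ]
[330 175] 675 [ 0.455  -0.0348  0.0842] r 0.122 ang 179.4 [0.009 0.044 0.016]
[ 84 178] 630 [ 0.6981 -0.0386  0.0809] r 0.121 ang -1.2 [0.012 0.045 0.015]
[121 190] 211 [ 0.6546 -0.0375  0.0747] r 0.078 ang -1.1 [0.019 0.017 0.006]
[272 191] 331 [ 0.4998 -0.0349  0.0746] r 0.077 ang 179.2 [0.016 0.017 0.006]
[135 264] 156 [0.655  0.0392 0.0779] r 0.108 ang 44.0 [0.014 0.014 0.01 ]
[199 268] 165 [0.5792 0.039  0.0744] r 0.075 ang 88.3 [0.016 0.015 0.005]
[203 315] 78 [0.5809 0.087  0.0849] r 0.123 ang 88.2 [0.015 0.01  0.005]
[0.02976847 0.03709028 0.03779021 0.03839009 0.0447738 ]
t 14.7 tcp [ 0.4565 -0.034   0.1739] toolx [-0.011 -1.    -0.001] togo cm [-7.57  1.43 12.39] F [-0.4 -0.1 -1.2] w 0.283
[ 0.27  0.09 -0.24  0.   -1.23 -0.28]
```

The bracket is flat on the disc (foot top at 37.8 mm, flange at r 0.122, 179.4°), and the disc is in the stop with yaw about −1°. Next I roll so the shut fingers can push pin3 with their narrow side.

```bash
python3 -m inch '[{"tx":0,"ty":0,"tz":0,"roll":8,"hand":0},{"tx":0,"ty":0,"tz":0,"roll":8,"hand":0},{"tx":0,"ty":0,"tz":0,"roll":8,"hand":0},{"tx":0,"ty":0,"tz":0,"roll":8,"hand":0},{"tx":0,"ty":0,"tz":0,"roll":8,"hand":0}]'
python3 -m inch '[{"tx":0,"ty":0,"tz":0,"roll":5,"hand":0},{"tx":0,"ty":0,"tz":0,"roll":0,"hand":0}]'
python3 - <<'E'
from h import *
togo(.5193,.0612,.05)
E
```

```text
t: 15.15
ee_pos: [0.4539, -0.0344, 0.1697]
eef_rot: [1.303, -2.857, -0.001]
force: [1.2, 0.4, -0.4]
gripper_width: 0.002
gripper_force: 0.0
t: 15.35
ee_pos: [0.454, -0.0344, 0.1698]
eef_rot: [1.184, -2.908, -0.001]
force: [0.1, -0.8, -0.1]
gripper_width: -0.002
gripper_force: 0.0
t 15.3 tcp [ 0.454  -0.0344  0.1698] toolx [-0.716 -0.699  0.001] togo cm [-11.36   2.27  11.97] F [ 0.1 -0.8 -0.1] w -0.002
```

```bash
python3 -m inch '[{"tx":-3.8,"ty":0.76,"tz":0,"roll":0,"hand":0},{"tx":-3.8,"ty":0.76,"tz":0,"roll":0,"hand":0},{"tx":-3.8,"ty":0.76,"tz":0,"roll":0,"hand":0},{"tx":0,"ty":0,"tz":0,"roll":0,"hand":0},{"tx":0,"ty":0,"tz":0,"roll":0,"hand":0}]'
python3 - <<'E'
from h import *
togo(.5193,.0612,.05)
s=snap('wrist','w10.png');W=fcloud(s);Z=W[...,2];ax=np.array([.577,-.036])
m=((Z>.071)&(Z<.09)&(np.hypot(W[...,0]-ax[0],W[...,1]-ax[1])<.14)).astype(np.uint8)
n,l,st,c=cv2.connectedComponentsWithStats(m)
for i in range(1,n):
    if st[i,4]>40:
        P=W[l==i];d=P.mean(0)[:2]-ax;print(st[i,:2],st[i,4],P.mean(0).round(4),'r %.3f ang %.1f'%(np.hypot(*d),np.degrees(np.arctan2(d[1],d[0]))),np.ptp(P,0).round(3))
E
```

```text
t: 15.85
ee_pos: [0.5199, 0.0622, 0.1695]
eef_rot: [1.19, -2.905, -0.0]
force: [-0.3, -0.1, 0.3]
gripper_width: -0.003
gripper_force: 0.0
t 15.8 tcp [0.5199 0.0622 0.1695] toolx [-0.713 -0.701  0.002] togo cm [ 0.09 -0.04 11.95] F [-0.3 -0.1  0.3] w -0.003
[185  31] 256 [ 0.4986 -0.1101  0.0783] r 0.108 ang -136.6 [0.015 0.014 0.011]
[276  34] 832 [ 0.4555 -0.0318  0.0841] r 0.122 ang 178.0 [0.011 0.044 0.016]
[92 57] 772 [ 0.574  -0.156   0.0813] r 0.120 ang -91.4 [0.045 0.012 0.016]
[249  90] 387 [ 0.5    -0.0337  0.0747] r 0.077 ang 178.3 [0.017 0.018 0.005]
[132 101] 280 [ 0.5757 -0.1123  0.0746] r 0.076 ang -91.0 [0.017 0.018 0.006]
[321 162] 269 [0.5011 0.043  0.0793] r 0.110 ang 133.8 [0.014 0.014 0.009]
[ 93 167] 180 [ 0.6522 -0.1132  0.0777] r 0.108 ang -45.7 [0.013 0.014 0.011]
[145 222] 230 [ 0.6546 -0.0366  0.0746] r 0.078 ang -0.4 [0.019 0.017 0.006]
[255 225] 328 [0.5783 0.0421 0.0747] r 0.078 ang 89.0 [0.018 0.018 0.006]
[111 240] 693 [ 0.6981 -0.037   0.0809] r 0.121 ang -0.5 [0.013 0.044 0.016]
[282 267] 81 [0.5922 0.0823 0.0777] r 0.119 ang 82.7 [0.021 0.002 0.014]
[204 280] 169 [0.6542 0.0398 0.0779] r 0.108 ang 44.4 [0.015 0.013 0.01 ]
```

Pin3 is at (.501,.043) as expected. Lower behind it.

```bash
python3 -m inch '[{"tx":0,"ty":0,"tz":4,"roll":0,"hand":0},{"tx":0,"ty":0,"tz":4,"roll":0,"hand":0},{"tx":0,"ty":0,"tz":2.5,"roll":0,"hand":0},{"tx":0,"ty":0,"tz":1.4,"roll":0,"hand":0},{"tx":0,"ty":0,"tz":0,"roll":0,"hand":0}]'
python3 -m inch '[{"tx":0.4,"ty":0,"tz":0,"roll":0,"hand":0},{"tx":0.4,"ty":0,"tz":0,"roll":0,"hand":0},{"tx":0.2,"ty":0,"tz":0,"roll":0,"hand":0},{"tx":0,"ty":0,"tz":0,"roll":0,"hand":0}]'
```

```text
t: 16.4
ee_pos: [0.518, 0.0602, 0.0495]
eef_rot: [1.183, -2.905, -0.001]
force: [-0.0, 0.1, 1.1]
gripper_width: 0.002
gripper_force: 0.0
t: 16.8
ee_pos: [0.515, 0.0559, 0.0528]
eef_rot: [-1.184, 2.903, 0.001]
force: [3.9, 4.0, -3.7]
gripper_width: -0.004
gripper_force: 2.7
```

```bash
python3 -m inch '[{"tx":0.38,"ty":0.05,"tz":0,"roll":-2,"hand":0},{"tx":0.38,"ty":0.05,"tz":0,"roll":-2,"hand":0},{"tx":0.76,"ty":0.11,"tz":0,"roll":-4,"hand":0},{"tx":0.76,"ty":0.11,"tz":0,"roll":-4,"hand":0},{"tx":0.76,"ty":0.11,"tz":0,"roll":-4,"hand":0}]'
python3 -m inch '[{"tx":0.76,"ty":0.11,"tz":0,"roll":-4,"hand":0},{"tx":0.76,"ty":0.11,"tz":0,"roll":-4,"hand":0},{"tx":0.76,"ty":0.11,"tz":0,"roll":-4,"hand":0},{"tx":0.76,"ty":0.11,"tz":0,"roll":-4,"hand":0},{"tx":0.76,"ty":0.11,"tz":0,"roll":-4,"hand":0}]'
cat >> h.py <<'E'
def disc():
    s=snap('wrist');W=fcloud(s);Z=W[...,2];ax=np.array([.577,-.036])
    m=((Z>.071)&(Z<.09)&(np.hypot(W[...,0]-ax[0],W[...,1]-ax[1])<.14)).astype(np.uint8)
    n,l,st,c=cv2.connectedComponentsWithStats(m)
    for i in range(1,n):
        if st[i,4]>60:
            P=W[l==i];d=P.mean(0)[:2]-ax;print(st[i,4],P.mean(0).round(4),'r %.3f ang %.1f'%(np.hypot(*d),np.degrees(np.arctan2(d[1],d[0]))%360),np.ptp(P,0).round(3))
    p,R,o=tool();d=p[:2]-ax;print('tcp',p.round(4),'r %.4f ang %.1f toolx %.1f'%(np.hypot(*d),np.degrees(np.arctan2(d[1],d[0]))%360,np.degrees(np.arctan2(R[1,0],R[0,0]))%360),o['force'],o['joints'].round(2))
E
python3 -c "
from h import *
disc()"
```

```text
t: 17.3
ee_pos: [0.4912, 0.0347, 0.0524]
eef_rot: [-1.583, 2.71, -0.0]
force: [1.6, 1.0, -0.4]
gripper_width: 0.004
gripper_force: 0.7
t: 17.8
ee_pos: [0.4723, 0.001, 0.0526]
eef_rot: [-2.029, 2.394, -0.002]
force: [1.0, 1.5, -1.1]
gripper_width: 0.001
gripper_force: 0.9
661 [ 0.5579 -0.1422  0.0777] r 0.108 ang 259.8 [0.015 0.014 0.011]
2707 [ 0.4747 -0.1018  0.0841] r 0.122 ang 212.8 [0.033 0.035 0.016]
1092 [ 0.641  -0.1371  0.0786] r 0.120 ang 302.3 [0.038 0.033 0.016]
1307 [ 0.5135 -0.0808  0.0746] r 0.078 ang 215.2 [0.018 0.017 0.006]
491 [ 0.621  -0.0985  0.0744] r 0.076 ang 305.1 [0.019 0.018 0.006]
296 [ 0.6828 -0.0536  0.0771] r 0.107 ang 350.6 [0.017 0.014 0.01 ]
1980 [ 0.4702 -0.014   0.0801] r 0.109 ang 168.3 [0.027 0.029 0.019]
346 [0.6386 0.0088 0.0744] r 0.076 ang 36.0 [0.018 0.017 0.006]
1161 [0.6745 0.0344 0.0797] r 0.120 ang 35.8 [0.034 0.04  0.015]
134 [0.5274 0.0239 0.0741] r 0.078 ang 129.6 [0.009 0.008 0.005]
tcp [4.714e-01 1.000e-04 5.250e-02] r 0.1116 ang 161.1 toolx 260.7 [-1.14543094 -1.70350938 -0.35810893] [ 0.33  0.24 -0.4   0.   -0.93 -0.5 ]
```

```bash
python3 -m inch '[{"tx":0.76,"ty":0.11,"tz":0,"roll":-4,"hand":0},{"tx":0.76,"ty":0.11,"tz":0,"roll":-4,"hand":0},{"tx":0.76,"ty":0.11,"tz":0,"roll":-4,"hand":0},{"tx":0.76,"ty":0.11,"tz":0,"roll":-4,"hand":0},{"tx":0.76,"ty":0.11,"tz":0,"roll":-4,"hand":0}]'
python3 -m inch '[{"tx":0.76,"ty":0.11,"tz":0,"roll":-4,"hand":0},{"tx":0.76,"ty":0.11,"tz":0,"roll":-4,"hand":0},{"tx":0.76,"ty":0.11,"tz":0,"roll":-4,"hand":0},{"tx":0.76,"ty":0.11,"tz":0,"roll":-4,"hand":0},{"tx":0.57,"ty":0.08,"tz":0,"roll":-3,"hand":0}]'
python3 -c "
from h import *
disc()"
```

```text
t: 18.35
ee_pos: [0.4657, -0.0366, 0.0524]
eef_rot: [-2.413, 2.008, -0.002]
force: [1.2, 1.9, -0.2]
gripper_width: 0.0
gripper_force: 0.9
t: 18.85
ee_pos: [0.4714, -0.0726, 0.0522]
eef_rot: [-2.712, 1.584, -0.002]
force: [-0.1, 3.2, 0.6]
gripper_width: 0.003
gripper_force: 1.0
619 [ 0.628  -0.1315  0.0776] r 0.108 ang 298.1 [0.016 0.014 0.011]
2676 [ 0.5374 -0.1514  0.0841] r 0.122 ang 251.1 [0.044 0.017 0.016]
1076 [ 0.6903 -0.077   0.0786] r 0.121 ang 340.1 [0.023 0.044 0.016]
1317 [ 0.5553 -0.111   0.0746] r 0.078 ang 253.8 [0.018 0.018 0.006]
492 [ 0.6507 -0.0583  0.0744] r 0.077 ang 343.1 [0.019 0.018 0.006]
286 [0.6712 0.0149 0.0768] r 0.107 ang 28.4 [0.014 0.015 0.01 ]
2140 [ 0.4786 -0.0847  0.0808] r 0.110 ang 206.3 [0.026 0.032 0.019]
353 [0.5984 0.0369 0.0742] r 0.076 ang 73.6 [0.018 0.019 0.005]
1147 [0.6106 0.079  0.0797] r 0.120 ang 73.7 [0.044 0.023 0.015]
106 [ 0.4998 -0.0202  0.074 ] r 0.079 ang 168.4 [0.006 0.008 0.005]
tcp [ 0.4716 -0.0732  0.0522] r 0.1118 ang 199.4 toolx 299.5 [ 1.16936638 -0.94397251  0.15940712] [ 0.18  0.25 -0.39  0.   -0.93  0.34]
```

```bash
python3 -m inch '[{"tx":0.57,"ty":0.08,"tz":0,"roll":-3,"hand":0},{"tx":0.57,"ty":0.08,"tz":0,"roll":-3,"hand":0},{"tx":0.57,"ty":0.08,"tz":0,"roll":-3,"hand":0},{"tx":0.38,"ty":0.05,"tz":0,"roll":-2,"hand":0},{"tx":0.19,"ty":0.03,"tz":0,"roll":-1,"hand":0}]'
python3 -m inch '[{"tx":0.19,"ty":0.03,"tz":0,"roll":-1,"hand":0},{"tx":0,"ty":0,"tz":0,"roll":0,"hand":0}]'
python3 -c "
from h import *
disc()"
```

```text
t: 19.4
ee_pos: [0.4774, -0.0885, 0.0519]
eef_rot: [-2.856, 1.296, 0.013]
force: [-10.8, 17.2, 13.5]
gripper_width: 0.002
gripper_force: 10.2
t: 19.6
ee_pos: [0.4808, -0.0937, 0.0519]
eef_rot: [-2.872, 1.271, 0.003]
force: [-3.9, 3.7, 4.2]
gripper_width: -0.003
gripper_force: 2.9
490 [ 0.6455 -0.1185  0.0774] r 0.107 ang 309.7 [0.015 0.012 0.011]
2619 [ 0.561  -0.1571  0.0841] r 0.122 ang 262.5 [0.043 0.012 0.016]
1130 [ 0.6969 -0.0539  0.0788] r 0.121 ang 351.5 [0.023 0.045 0.016]
1329 [ 0.571  -0.114   0.0746] r 0.078 ang 265.6 [0.018 0.018 0.007]
500 [ 0.6538 -0.0435  0.0743] r 0.077 ang 354.4 [0.019 0.018 0.006]
244 [0.6585 0.0324 0.0764] r 0.106 ang 40.0 [0.015 0.016 0.011]
2166 [ 0.4902 -0.1037  0.081 ] r 0.110 ang 218.0 [0.029 0.028 0.019]
359 [0.5834 0.0394 0.0741] r 0.076 ang 85.1 [0.017 0.018 0.005]
1165 [0.5869 0.0832 0.0797] r 0.120 ang 85.3 [0.045 0.015 0.015]
88 [ 0.4969 -0.0359  0.0739] r 0.080 ang 179.9 [0.005 0.007 0.005]
tcp [ 0.481  -0.0938  0.0519] r 0.1121 ang 211.0 toolx 312.2 [-3.27303149  4.92140386  4.15200678] [ 0.13  0.27 -0.35 -0.   -0.94  0.61]
```

```bash
python3 -m inch '[{"tx":0.19,"ty":0.03,"tz":0,"roll":-1,"hand":0},{"tx":0,"ty":0,"tz":0,"roll":0,"hand":0},{"tx":0.19,"ty":0.03,"tz":0,"roll":-1,"hand":0},{"tx":0,"ty":0,"tz":0,"roll":0,"hand":0}]'
python3 -c "
from h import *
disc()"
```

```text
t: 20.05
ee_pos: [0.4846, -0.0983, 0.0516]
eef_rot: [-2.896, 1.219, -0.001]
force: [-0.6, -0.3, -0.1]
gripper_width: 0.0
gripper_force: 0.0
596 [ 0.6513 -0.1149  0.0776] r 0.108 ang 313.3 [0.015 0.014 0.011]
2613 [ 0.5685 -0.1579  0.084 ] r 0.122 ang 266.0 [0.042 0.011 0.016]
1024 [ 0.6974 -0.0469  0.0784] r 0.121 ang 354.8 [0.021 0.045 0.016]
1320 [ 0.5759 -0.1142  0.0746] r 0.078 ang 269.2 [0.018 0.018 0.006]
490 [ 0.6541 -0.0386  0.0744] r 0.077 ang 358.1 [0.019 0.02  0.006]
279 [0.6546 0.0375 0.0766] r 0.107 ang 43.5 [0.014 0.016 0.01 ]
2237 [ 0.4945 -0.1083  0.0808] r 0.110 ang 221.2 [0.03  0.029 0.019]
349 [0.5787 0.0396 0.0742] r 0.076 ang 88.7 [0.018 0.017 0.005]
1166 [0.5795 0.0836 0.0796] r 0.120 ang 88.8 [0.045 0.013 0.015]
106 [ 0.4985 -0.0411  0.074 ] r 0.079 ang 183.7 [0.006 0.007 0.005]
tcp [ 0.4845 -0.0983  0.0515] r 0.1115 ang 214.0 toolx 314.3 [ 0.18811311  0.84414311 -0.04034783] [ 0.12  0.28 -0.34  0.   -0.94  0.66]
```

Clicked in: the force dropped to 0 and the posts are at 269/358/89°. Back off, lift and go to the bolt.

```bash
python3 -m inch '[{"tx":-0.6,"ty":0,"tz":0,"roll":0,"hand":0},{"tx":0,"ty":0,"tz":-2,"roll":0,"hand":0},{"tx":0,"ty":0,"tz":-4.5,"roll":0,"hand":0},{"tx":0,"ty":0,"tz":-4.5,"roll":0,"hand":0},{"tx":0,"ty":0,"tz":-4,"roll":0,"hand":0}]'
python3 -m inch '[{"tx":0,"ty":0,"tz":0,"roll":8.5,"hand":0},{"tx":0,"ty":0,"tz":0,"roll":8.5,"hand":0},{"tx":0,"ty":0,"tz":0,"roll":8.5,"hand":0},{"tx":0,"ty":0,"tz":0,"roll":8.5,"hand":0},{"tx":0,"ty":0,"tz":0,"roll":8.5,"hand":0}]'
python3 - <<'E'
from h import *
togo(.58,.23,.2); disc()
E
```

```text
t: 20.6
ee_pos: [0.4798, -0.0937, 0.2037]
eef_rot: [-2.895, 1.219, -0.002]
force: [1.6, 0.1, 0.1]
gripper_width: 0.003
gripper_force: 0.0
t: 21.1
ee_pos: [0.4797, -0.0935, 0.2013]
eef_rot: [2.25, -2.193, -0.0]
force: [0.3, 0.2, -0.7]
gripper_width: 0.002
gripper_force: 0.0
t 21.1 tcp [ 0.4797 -0.0935  0.2013] toolx [ 0.026 -1.    -0.   ] togo cm [-32.08 -10.86   0.13] F [ 0.3  0.2 -0.7] w 0.002
577 [ 0.573  -0.1587  0.0843] r 0.123 ang 268.1 [0.045 0.011 0.016]
270 [ 0.5761 -0.1139  0.0747] r 0.078 ang 269.3 [0.018 0.018 0.005]
177 [ 0.6526 -0.1153  0.0783] r 0.110 ang 313.6 [0.014 0.013 0.01 ]
208 [ 0.499  -0.1126  0.0793] r 0.109 ang 224.5 [0.013 0.014 0.01 ]
539 [ 0.6985 -0.0392  0.0813] r 0.122 ang 358.5 [0.012 0.044 0.016]
191 [ 0.655  -0.0378  0.0746] r 0.078 ang 358.7 [0.017 0.018 0.006]
187 [ 0.4548 -0.0512  0.0823] r 0.123 ang 187.1 [0.01  0.019 0.015]
126 [0.6556 0.0386 0.0778] r 0.108 ang 43.5 [0.014 0.014 0.01 ]
tcp [ 0.4797 -0.0935  0.2013] r 0.1130 ang 210.6 toolx 271.1 [-0.11481691  0.06670977  0.29521636] [ 0.13  0.15 -0.11 -0.   -1.32 -0.11]
```

```bash
python3 -m inch '[{"tx":-4,"ty":-1.3,"tz":0,"roll":0,"hand":0},{"tx":-4,"ty":-1.3,"tz":0,"roll":0,"hand":0},{"tx":-4,"ty":-1.3,"tz":0,"roll":0,"hand":0},{"tx":-4,"ty":-1.3,"tz":0,"roll":0,"hand":0},{"tx":-4,"ty":-1.3,"tz":0,"roll":0,"hand":0}]'
python3 -m inch '[{"tx":-4,"ty":-1.4,"tz":0,"roll":0,"hand":0},{"tx":-4,"ty":-1.4,"tz":0,"roll":0,"hand":0},{"tx":-4,"ty":-1.4,"tz":0,"roll":2,"hand":0},{"tx":0,"ty":0,"tz":0,"roll":0,"hand":0},{"tx":0,"ty":0,"tz":0,"roll":0,"hand":0}]'
python3 - <<'E'
from h import *
togo(.58,.23,.2)
s=snap('wrist','w12.png');W=fcloud(s);Z=W[...,2]
m=((Z>.04)&(Z<.09)&(abs(W[...,0]-.58)<.05)&(W[...,1]>.11)&(W[...,1]<.26)).astype(np.uint8)
n,l,st,c=cv2.connectedComponentsWithStats(m)
for i in range(1,n):
    if st[i,4]>30:
        P=W[l==i];print(st[i],P.mean(0).round(4),P.min(0).round(3),P.max(0).round(3)); T=P[P[:,2]>.07]; 
        if len(T)>10: print('  top',len(T),T.mean(0).round(4),T.min(0).round(4),T.max(0).round(4))
E
```

```text
t: 21.65
ee_pos: [0.5385, 0.1101, 0.2015]
eef_rot: [-2.26, 2.182, -0.0]
force: [0.1, -0.5, 1.1]
gripper_width: -0.002
gripper_force: 0.0
t: 22.15
ee_pos: [0.5763, 0.2305, 0.2005]
eef_rot: [2.222, -2.219, -0.0]
force: [1.0, -1.0, 0.3]
gripper_width: -0.001
gripper_force: 0.0
t 22.1 tcp [0.5763 0.2305 0.2005] toolx [ 0.001 -1.     0.001] togo cm [ 0.05 -0.37  0.05] F [ 1.  -1.   0.3] w -0.001
[304 130  39  17 589] [0.582  0.1811 0.0736] [0.566 0.175 0.04 ] [0.599 0.188 0.078]
  top 527 [0.5819 0.1817 0.0756] [0.5658 0.1761 0.0722] [0.5987 0.1877 0.0778]
```

```bash
python3 -m inch '[{"tx":1,"ty":-0.57,"tz":3,"roll":0,"hand":0},{"tx":0,"ty":0,"tz":4,"roll":0,"hand":0},{"tx":0,"ty":0,"tz":4,"roll":0,"hand":0},{"tx":0,"ty":0,"tz":3,"roll":0,"hand":0},{"tx":0,"ty":0,"tz":1.2,"roll":0,"hand":0}]'
python3 -m inch '[{"tx":0.5,"ty":0,"tz":0,"roll":0,"hand":0},{"tx":0.5,"ty":0,"tz":0,"roll":0,"hand":0},{"tx":0.5,"ty":0,"tz":0,"roll":0,"hand":0},{"tx":0.5,"ty":0,"tz":0,"roll":0,"hand":0},{"tx":0,"ty":0,"tz":0,"roll":0,"hand":0}]'
python3 -c "
from h import *
togo(.582,.165,.048)"
```

```text
t: 22.7
ee_pos: [0.5803, 0.2173, 0.0466]
eef_rot: [2.214, -2.222, -0.002]
force: [-0.1, 0.7, -0.4]
gripper_width: 0.0
gripper_force: 0.0
t: 23.2
ee_pos: [0.5829, 0.1991, 0.0506]
eef_rot: [-2.216, 2.224, -0.001]
force: [0.5, 0.6, 0.4]
gripper_width: 0.004
gripper_force: 0.0
t 23.2 tcp [0.5829 0.1991 0.0506] toolx [-0.003 -1.    -0.001] togo cm [3.41 0.08 0.26] F [0.5 0.6 0.4] w 0.004
```

```bash
python3 -m inch '[{"tx":0.5,"ty":0,"tz":0,"roll":0,"hand":0},{"tx":0.6,"ty":0,"tz":0,"roll":0,"hand":0},{"tx":0.6,"ty":0,"tz":0,"roll":0,"hand":0},{"tx":0.6,"ty":0,"tz":0,"roll":0,"hand":0},{"tx":0.5,"ty":0,"tz":0,"roll":0,"hand":0}]'
python3 -m inch '[{"tx":0.3,"ty":0,"tz":0,"roll":0,"hand":0},{"tx":0.2,"ty":0,"tz":0,"roll":0,"hand":0},{"tx":0.1,"ty":0,"tz":0,"roll":0,"hand":0},{"tx":0,"ty":0,"tz":0,"roll":0,"hand":0}]'
```

```text
t: 23.7
ee_pos: [0.5823, 0.1711, 0.0495]
eef_rot: [-2.218, 2.224, -0.0]
force: [-0.0, 1.8, 1.4]
gripper_width: -0.0
gripper_force: 1.2
t: 24.1
ee_pos: [0.5824, 0.1703, 0.0497]
eef_rot: [-2.213, 2.219, 0.006]
force: [-3.0, 16.7, 1.8]
gripper_width: 0.001
gripper_force: 8.7
```

```bash
python3 - <<'E'
from h import *
for k in range(1):
    s=snap('wrist','w13.png');W=fcloud(s);Z=W[...,2]
    m=(Z>.07)&(Z<.08)&(abs(W[...,0]-.582)<.03)&(W[...,1]>.12)&(W[...,1]<.2)
    P=W[m];print(m.sum(),P.mean(0),P.min(0),P.max(0),np.percentile(P[:,1],[2,50,98]))
    p,R,o=tool();print(p,o['force'])
E
```

```text
2828 [0.581724   0.15257106 0.07533564] [0.56445887 0.1454595  0.07000326] [0.5986954  0.16297458 0.07996847] [0.14602092 0.15207128 0.1623847 ]
[0.58239886 0.17031784 0.04966703] [-2.73853103 17.64373186  2.95355773]
```

```bash
python3 -m inch '[{"tx":0.1,"ty":0,"tz":0,"roll":0,"hand":0},{"tx":0,"ty":0,"tz":0,"roll":0,"hand":0}]'
python3 -m inch '[{"tx":0.1,"ty":0,"tz":0,"roll":0,"hand":0},{"tx":0,"ty":0,"tz":0,"roll":0,"hand":0}]'
python3 - <<'E'
from h import *
disc()
s=load('wrist');W=fcloud(s);Z=W[...,2]
m=(Z>.07)&(Z<.08)&(abs(W[...,0]-.582)<.03)&(W[...,1]>.12)&(W[...,1]<.2)
P=W[m];print(m.sum(),np.percentile(P[:,1],[2,50,98]))
E
```

```text
t: 24.35
ee_pos: [0.5824, 0.1703, 0.0497]
eef_rot: [-2.213, 2.218, 0.008]
force: [-3.5, 20.3, 1.2]
gripper_width: -0.001
gripper_force: 10.1
t: 24.55
ee_pos: [0.5825, 0.1703, 0.0497]
eef_rot: [-2.212, 2.217, 0.009]
force: [-4.3, 23.4, 2.1]
gripper_width: 0.003
gripper_force: 11.6
164 [0.6561 0.0471 0.076 ] r 0.115 ang 46.4 [0.01  0.003 0.011]
405 [0.5032 0.0482 0.0771] r 0.112 ang 131.3 [0.015 0.007 0.011]
3821 [0.5801 0.088  0.0843] r 0.124 ang 88.6 [0.044 0.011 0.016]
tcp [0.5825 0.1703 0.0497] r 0.2063 ang 88.5 toolx 269.9 [-3.81177523 22.98803998  2.2037286 ] [ 0.54  0.47 -0.05 -0.01 -1.04 -0.53]
2814 [0.14603015 0.15191395 0.16219171]
```

```bash
python3 -m inch '[{"tx":-2,"ty":0,"tz":0,"roll":0,"hand":0},{"tx":-2,"ty":0,"tz":-1,"roll":0,"hand":0},{"tx":-1.6,"ty":0,"tz":-4.5,"roll":0,"hand":0},{"tx":0,"ty":0,"tz":-4.5,"roll":0,"hand":0},{"tx":0,"ty":0,"tz":-4.5,"roll":0,"hand":0}]'
python3 -m inch '[{"tx":0,"ty":0,"tz":0,"roll":0,"hand":0},{"tx":0,"ty":0,"tz":0,"roll":0,"hand":0}]'
python3 - <<'E'
from h import *
togo(.58,.23,.2)
s=snap('wrist','w14.png');W=fcloud(s);Z=W[...,2]
m=(Z>.07)&(Z<.08)&(abs(W[...,0]-.582)<.03)&(W[...,1]>.12)&(W[...,1]<.2);T=W[m]
print('tab',m.sum(),T.mean(0),T.min(0),T.max(0))
# low structure between tab and disc along x=.582
for y in np.arange(.07,.26,.006):
    k=(abs(W[...,0]-.5815)<.004)&(abs(W[...,1]-y)<.003); q=(abs(W[...,0]-.60)<.004)&(abs(W[...,1]-y)<.003)
    print('%.3f %s %s'%(y,np.nanmedian(Z[k]).round(4) if k.any() else None,np.nanmedian(Z[q]).round(4) if q.any() else None),end=' | ')
E
```

```text
t: 25.1
ee_pos: [0.5816, 0.219, 0.1952]
eef_rot: [2.217, -2.221, 0.001]
force: [2.0, 0.3, -0.2]
gripper_width: -0.001
gripper_force: 0.0
t: 25.3
ee_pos: [0.5825, 0.2192, 0.1951]
eef_rot: [-2.217, 2.224, -0.001]
force: [0.2, 0.8, -1.5]
gripper_width: 0.002
gripper_force: 0.0
t 25.3 tcp [0.5825 0.2192 0.1951] toolx [-0.003 -1.    -0.   ] togo cm [-1.08  0.25 -0.49] F [ 0.2  0.8 -1.5] w 0.002
tab 566 [0.5815263  0.1525972  0.07559804] [0.5646888  0.14685679 0.07279193] [0.59840981 0.15893547 0.07776205]
0.070 0.0377 0.0382 | 0.076 None None | 0.082 0.0847 0.0844 | 0.088 0.0848 0.0845 | 0.094 0.0545 0.0489 | 0.100 0.0319 0.0119 | 0.106 0.0318 0.0119 | 0.112 0.0319 0.012 | 0.118 0.0317 0.0359 | 0.124 0.0321 0.0358 | 0.130 0.0319 0.0358 | 0.136 0.0318 0.0359 | 0.142 0.0318 0.0356 | 0.148 0.0752 0.0364 | 0.154 0.0759 0.0751 | 0.160 0.0747 0.0122 | 0.166 0.0118 0.0118 | 0.172 0.0118 0.0121 | 0.178 0.012 0.0119 | 0.184 0.0118 0.0118 | 0.190 0.012 0.0118 | 0.196 0.0116 0.2939 | 0.202 0.2657 0.2789 | 0.208 0.2768 0.2466 | 0.214 0.2344 0.24 | 0.220 0.2388 0.0119 | 0.226 0.2392 0.0119 | 0.232 0.0123 0.0118 | 0.238 0.0007 0.0009 | 0.244 0.0011 0.0007 | 0.250 0.0009 0.0009 | 0.256 0.001 0.0011 |
```

```bash
python3 - <<'E'
from h import *
s=load('wrist');W=fcloud(s);Z=W[...,2]
print('x:',' '.join('%3d'%(x*1000) for x in np.arange(.546,.620,.003)))
for y in np.arange(.090,.168,.003):
    r=[]
    for x in np.arange(.546,.620,.003):
        k=(abs(W[...,0]-x)<.002)&(abs(W[...,1]-y)<.002); r.append('%3.0f'%(np.nanmedian(Z[k])*1000) if k.any() else ' . ')
    print('%.3f'%y,' '.join(r))
E
```

```text
x: 546 549 552 555 558 561 564 567 570 573 576 579 582 585 588 591 594 597 600 603 606 609 612 615 618
0.090  11  11  12  12  83  84  85  85  85  85  85  84  85  63  84  85  85  84  84  13  12  12  12  12  12
0.093  12  12  12  12  48  60  60  65  64  65  64  59  59  59  63  62  65  59  58  31  12  12  12  12  12
0.096  12  12  12  12  12  12  12  30  30  31  32  32  32  32  32  30  30  12  12  12  12  12  12  12  12
0.099  12  12  12  12  12  12  12  29  30  31  32  32  32  32  31  30  28  12  12  12  12  12  12  12  12
0.102  12  12  12  12  12  12  12  12  19  30  32  32  32  32  31  13  12  12  12  12  12  12  12  12  12
0.105  12  12  11  12  12  12  12  12  12  31  32  32  32  32  32  11  11  12  12  12  12  12  12  12  12
0.108  12  12  11  12  12  12  12  12  12  31  32  32  32  32  32  12  12  12  12  12  12  12  12  12  12
0.111  12  12  12  12  12  12  11  12  12  32  32  32  32  32  31  12  12  12  12  12  13  12  12  12  12
0.114  11  12  12  12  12  12  12  12  11  32  32  32  32  31  31  12  12  13  12  12  12  12  12  12   9
0.117  12  12  12  12  12  13  13  36  12  
[... 1164 characters left out ...]
  76  76  76  75  76  76  76  76  76  76  12  12  12  12  12   0
0.153  12  12  12  12  12  12  76  76  76  76  76  76  76  76  76  76  76  75  75  11  12  12  12  12   1
0.156  12  12  12  12  12  12  76  76  75  76  76  76  76  75  76  75  76  75  75  12  13  12  12  12   0
0.159   2  12  12  12  12  11  75  75  75  76  76  75  75  75  75  75  75  75  13  12  12  12  12  12   1
0.162   1  12  12  12  12  12  12  12  12  11  12  12  12  12  12  12  12  12  12  12  12  12  12  12   1
0.165   1  12  12  12  12  12  12  12  12  12  12  12  12  12  12  12  12  12  12  11  11  12  12  12   1
0.168   1  12  12  12  12  11  12  12  12  12  12  12  12  12  12  12  12  12  12  12  12  12  12  12   1
```

```bash
python3 - <<'E'
from h import *
s=load('wrist');R=cv2.Rodrigues(s['rvec'].astype(float))[0];t=s['tvec'].ravel()
p,Rt,o=tool();Rc=R@Rt; cw=-R.T@t; off=Rt.T@(cw-p)
# pose at w12
Rt2=cv2.Rodrigues(np.array([2.222,-2.219,0.]))[0];c2=np.array([.5763,.2305,.2005])+Rt2@off;R2=Rc@Rt2.T
def proj(R,c,X):
    q=R@(np.array(X)-c);th=np.arctan2(np.hypot(q[0],q[1]),q[2]);f=th/np.hypot(q[0],q[1]);return s['cx']+s['fx']*q[0]*f,s['cy']+s['fy']*q[1]*f
for nm,RR,c in(('w12',R2,c2),('w14',R,cw)):
    im=cv2.imread('pics/%s.png'%nm)
    for xx,z in((.581,.032),(.598,.036),(.567,.036),(.5815,.076)):
        out=[]
        for y in np.arange(.088,.200,.002):
            u,v=proj(RR,c,(xx,y,z));b=im[int(round(v)),int(round(u))];out.append('%d'%b.mean())
        print(nm,xx,z,' '.join(out))
E
```

```text
w12 0.581 0.032 75 97 81 119 117 150 147 149 162 182 197 191 228 233 229 238 235 236 236 237 236 234 235 235 236 234 236 234 234 234 235 233 235 235 234 234 234 231 233 234 233 233 233 234 191 130 231 237 233 233 232 227 139 184 182 181 181
w12 0.598 0.036 78 76 107 117 119 121 113 115 135 182 186 222 216 215 183 131 131 132 132 133 132 133 131 131 130 133 134 131 131 136 97 189 184 181 184 182 185 182 184 184 184 186 184 165 96 143 229 230 229 229 228 220 160 182 176 179 181
w12 0.567 0.036 75 72 99 97 121 172 170 182 186 182 181 195 197 202 188 163 130 132 132 136 134 133 134 133 134 136 132 135 135 135 90 191 188 188 188 185 186 186 186 184 187 186 184 186 170 112 230 241 237 234 235 232 157 185 186 184 183
w12 0.5815 0.076 234 134 74 80 74 76 92 86 120 158 189 190 188 181 200 217 241 240 224 236 237 237 237 237 237 236 238 236 236 236 235 234 236 235 234 235 234 234 233 233 232 231 235 183 134 235 233 234 234 224 140 184 183 184 185 186 182
w14 0.581 0.032 78 75 70 249 238 238 238 238 239 239 238 238 239 240 238 238 238 238 238 238 238 238 239 239 238 238 238 238 238 218 241 238 235 232 230 205 171 185 185 185 184 187 183 185 183 184 183 181 186 183 185 185 185 181 182 183 184
w14 0.598 0.036 80 72 85 126 120 164 111 136 176 182 215 209 216 195 192 122 133 132 134 130 131 131 134 133 134 135 135 133 129 213 243 238 237 232 233 200 178 185 184 185 185 183 183 182 184 184 181 184 183 184 180 181 183 181 181 183 185
w14 0.567 0.036 79 77 93 127 152 151 145 134 186 182 195 209 205 202 192 151 134 135 134 134 133 131 138 133 133 134 136 136 138 128 242 237 237 235 234 225 147 188 186 185 185 183 185 185 185 186 187 187 188 184 183 184 185 186 183 184 182
w14 0.5815 0.076 232 183 76 75 76 75 70 249 239 236 237 239 239 238 238 238 237 238 238 238 239 239 239 239 239 238 238 238 238 218 225 238 235 232 224 179 186 185 185 184 184 186 184 184 185 185 186 186 183 182 187 184 184 183 185 182 181
```

```bash
python3 - <<'E'
from h import *
for n in('top','side'):
    s=snap(n);W=cloud(s);Z=W[...,2]
    m=(Z>.07)&(Z<.1)&(abs(W[...,0]-.573)<.03)&(abs(W[...,1]+.158)<.018);print(n,m.sum(),W[m].mean(0) if m.any() else 0)
o=observe();print(o['force'],abs(o['dq']).max(),o['t'])
E
```

```text
top 25 [ 0.57235196 -0.16101979  0.08411615]
side 40 [ 0.56817344 -0.15890884  0.08247541]
[ 0.15981526  0.75915694 -0.39894425] 0.0025650302264032267 25.45
```

One confirming push, lower on the tab, to make sure the bolt is really at its end stop.

```bash
python3 -m inch '[{"tx":0,"ty":0,"tz":4,"roll":0,"hand":0},{"tx":0,"ty":0,"tz":4.5,"roll":0,"hand":0},{"tx":0,"ty":0,"tz":4.5,"roll":0,"hand":0},{"tx":0,"ty":0,"tz":2.5,"roll":0,"hand":0},{"tx":0,"ty":0,"tz":0.7,"roll":0,"hand":0}]'
python3 -m inch '[{"tx":1.2,"ty":0,"tz":0,"roll":0,"hand":0},{"tx":1.2,"ty":0,"tz":0,"roll":0,"hand":0},{"tx":1.2,"ty":0,"tz":0,"roll":0,"hand":0},{"tx":1.0,"ty":0,"tz":0,"roll":0,"hand":0},{"tx":0.4,"ty":0,"tz":0,"roll":0,"hand":0}]'
python3 -m inch '[{"tx":0.4,"ty":0,"tz":0,"roll":0,"hand":0},{"tx":0.2,"ty":0,"tz":0,"roll":0,"hand":0},{"tx":0,"ty":0,"tz":0,"roll":0,"hand":0}]'
```

```text
t: 25.95
ee_pos: [0.5792, 0.2176, 0.0274]
eef_rot: [2.211, -2.218, -0.004]
force: [-0.1, -0.0, -0.1]
gripper_width: -0.001
gripper_force: 0.0
t: 26.45
ee_pos: [0.5833, 0.1715, 0.034]
eef_rot: [-2.211, 2.221, 0.003]
force: [-3.9, 19.7, 1.7]
gripper_width: 0.003
gripper_force: 0.0
t: 26.75
ee_pos: [0.5834, 0.1716, 0.0342]
eef_rot: [-2.208, 2.214, 0.009]
force: [-6.5, 27.2, 1.4]
gripper_width: 0.003
gripper_force: 0.0
```

It's a hard end stop. Back off, lift and hand in.

```bash
python3 -m inch '[{"tx":-2.5,"ty":0,"tz":0,"roll":0,"hand":0},{"tx":-3,"ty":0,"tz":-1,"roll":0,"hand":0},{"tx":0,"ty":0,"tz":-4.5,"roll":0,"hand":0},{"tx":0,"ty":0,"tz":-4.5,"roll":0,"hand":0},{"tx":0,"ty":0,"tz":-4.5,"roll":0,"hand":0}]'
python3 -m inch '[{"tx":0,"ty":0,"tz":0,"roll":0,"hand":0},{"tx":0,"ty":0,"tz":0,"roll":0,"hand":0}]'
python3 - <<'E'
from h import *
s=snap('wrist');W=fcloud(s);Z=W[...,2]
m=(Z>.07)&(Z<.08)&(abs(W[...,0]-.582)<.03)&(W[...,1]>.12)&(W[...,1]<.2);print('tab',W[m].mean(0))
print(sign_off())
E
```

```text
t: 27.25
ee_pos: [0.5822, 0.218, 0.1799]
eef_rot: [-2.218, 2.223, -0.001]
force: [1.1, -0.4, 0.2]
gripper_width: -0.0
gripper_force: 0.0
t: 27.45
ee_pos: [0.583, 0.2184, 0.1796]
eef_rot: [-2.215, 2.222, -0.001]
force: [-0.1, -0.1, -1.2]
gripper_width: -0.004
gripper_force: 0.0
tab [0.58158809 0.15265476 0.0756356 ]
the job is handed in; nothing more can be done
None
```

Handed in at about 27 s: the bracket lies flat on its post, flange outward, at the camera stop. The bolt went in last, to a hard stop flush with its guides; I measured about 29 mm of travel, not 35 mm, so full home is likely but not confirmed.

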